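# Wind up the pottery stand with its loose crank

### The job

Take the loose crank out of its wooden rest and seat it fully home in the hex socket hidden under the black rubber seal of the lifting stand: feel for the hex, turning the crank gently until it drops in, and never force it. Then wind the crank clockwise until the stand's yellow pointer is level with the red marker, and leave the crank standing seated in the socket. The pot must stay standing in its place on the platform, and the other things must be left alone.

Things in the scene. Friction and masses are not known exactly. Their poses are not given: they have to be found in the camera images.
- socket (a point): Centre of the socket mouth, 70 mm above the table, covered by a black rubber slit seal (no resistance) 36.5 mm across in a 50 mm steel ring. z up; the platform's middle is 250 mm towards +y. Below the mouth: round guide hole 36.5 mm across, 6 mm deep, then the hidden hex, 31 mm across flats, from 6.5 mm below the mouth to its floor 28 mm below it (unpressed).
- crank_tip (a point): Crank's lower end on its axis; z up the axis, +x along the arm to the handle. From the tip up: steel hex 30 mm across flats (34.6 over corners, two on the x axis), 30 mm long with a square-cut end; shank to 47 mm; flat arm 47 to 57 mm, 24 mm wide, x -16 to +86 mm. Fully home the tip is about 28 mm below the socket mouth; touching the hex unaligned about 6.5 mm below.
- crank_block (a point): Crank's orange grip block, 24 x 24 mm (sides along the crank's x and y), 57 to 99 mm above the tip; this point is on the axis 80 mm above the tip. The crank starts upright in its rest, tip 13.5 mm above the table. It weighs 0.3 to 0.4 kg, centre of mass about 36 mm out along the arm, so an unseated crank tips over when let go.
- crank_handle (a point): Middle of the crank's upright black handle: a freely spinning round sleeve 20 mm across, 50 mm tall (58 to 108 mm above the tip; this point is 83 mm above it), 70 mm out from the crank axis along its +x.
- rest: Fixed wooden rest block 84 x 84 x 60 mm, origin at the centre of its underside, with a hole 37.5 mm across and 52 mm deep in which the crank hangs loosely; lift the crank some 60 mm to clear it.
- pointer (a point): Tip of the yellow pointer on the stand's platform, 4 mm thick; it rises with the platform by 18 mm per clockwise turn of the crank (seen from above) and falls when turned back; the platform holds its height by itself, and can rise 36 mm in all.
- marker_mid (a point): Middle of the red tab of the fixed marker clip on the stand's gauge post, 4 mm thick, beside the yellow pointer's path and about 10 to 20 mm higher than it at the start. Level means pointer and this tab at the same height.
- platform_top (a point): Centre of the padded top of the platform (120 x 120 mm); it moves up with the platform.
- pot_mid (a point): Brown pot, 108 mm across and 110 mm tall, standing loose on the platform; this point is on its axis half-way up (55 mm).
- glove_box_mid (a point): Middle of a white and green carton 110 x 150 x 70 mm, loose on the table.
- sherd_box_mid (a point): Middle of a small open white tray 64 x 64 x 30 mm, loose on the table.
- lift: Fixed lifting stand, origin on the table under the socket, axes as socket; blue housing 94 x 94 x 70 mm. The hidden hex stands at any angle: the crank drops in only near one of six positions 60 degrees apart. The hex turns stiffly (0.14 N m, 7 degrees of play on the crank) and stays where left. It is sprung: it gives way downwards up to 8 mm, 3 N at first plus 1.5 N per mm, then stops hard.
Mind the look-alikes: they are no part of the job. Of the things that look like the part that bears pot_mid, the smaller one is meant.

How it is judged:
On the way:
1. the crank is fully home in the hex socket before the stand is wound (tip within 4 mm of the floor, upright, platform within 5 mm of its starting height) (z of crank_tip in the frame of socket below -0.024 m and horizontal distance between crank_tip and socket below 0.003 m and angle between crank_tip's own z axis and vertical below 0.12 rad and distance of pointer from where it was at the start of the episode below 0.005 m), for 0.2 s.
At the end, for the whole second after the job is handed in: The yellow pointer is level with the red marker within 3 mm, the crank stands released and fully home in the socket (tip within 4 mm of its floor, upright within 7 degrees), and the pot stands upright on the platform (z of pointer in the frame of marker_mid between -0.003 and 0.003 m and z of crank_tip in the frame of socket below -0.024 m and horizontal distance between crank_tip and socket below 0.003 m and angle between crank_tip's own z axis and vertical below 0.12 rad and angle between pot_mid's own z axis and vertical below 0.1 rad and horizontal distance between pot_mid and platform_top below 0.03 m); the robot touches nothing.
It fails at once if the crank is forced: pressed against the stand with more than 40 N while not yet home, or more than 80 N at any time ((contact force between crank and lift above 40 N and z of crank_tip in the frame of socket above -0.024 m) or contact force between crank and lift above 80 N).
It fails at once if the pot is knocked over or pushed off its place (angle between pot_mid's own z axis and vertical above 0.35 rad or horizontal distance between pot_mid and platform_top above 0.04 m).
It fails at once if the carton or the small tray is disturbed (more than 20 mm) (distance of any of glove_box_mid, sherd_box_mid from where it was at the start of the episode above 0.02 m).
It also fails if it takes over 67 s, if anything falls off the work surface, if the arm or the gripper's body presses on something with over 40 N, if the wrist force passes 120 N, or if a joint passes its speed limit or range.

### The arm

A 7-joint arm with a two-finger parallel gripper is mounted at the origin on the work surface. World frame = base frame: x ahead of the robot, y to its left, z up, the work surface at z = 0. Lengths are in m, angles in rad, forces in N, time in s.
With the tool pointing down it reaches from about 0.35 to 0.9 m from the base axis. Payload 8.1 kg.
Tool frame: the origin (TCP) lies between the finger pads; the fingertips stand 22 mm ahead of it and the grasp point (between the pads) lies 3 mm ahead of it; x points along the fingers, y is the direction in which the jaws open and shut, and the axes are right-handed (so a half turn about x gives the same grasp; the last joint's range is limited). The gripper opens to 85 mm and grips with 20 to 120 N. Pads are 22 mm wide; open, the fingers measure 114 mm over their backs; the gripper's body (76 mm by 85 mm) begins 54 mm behind the grasp point. The pads swing forward as they close: fully open they stand 13 mm farther back than shut.
Start: joints at [-1.21, 0.434, 0.025, 1.573, -0.012, 1.134, -0.075], TCP at [0.28, 0.559, 0.253] pointing down, gripper open.
Joint ranges: [-2.62, 2.62], [-0.44, 2.09], [-1.27, 1.32], [0.08, 2.57], [-1.32, 4.46], [0.12, 2], [-2.74, 2.74]. Speed limits (rad/s): [2.22, 2.22, 3.01, 3.01, 3.14, 3.14, 3.14].

### API

Orientations are given as a 3x3 rotation matrix whose columns are the frame's x, y, z axes.
In Python, from bench import manip gives the robot as it stands.
- The arm moves only by the tool play_rows, never from a script. Its argument "rows" is a list of rows, each an object of numbers: "tx", "ty", "tz": the shift along the tool's x, y, z in cm; "spin": the turn about the tool's x in rad; "grip": the gripper's target within -1 to 1 (shut at 1, half-way at 0, fully open at -1). A call has 1 to 10 rows; each row is the pose to reach, as a shift and turn from the pose commanded when the call began, along the tool's axes at that moment; what a row does not reach only later rows make up. A row lasts 1/8 s, in which the tool goes at most 62.5 mm and 10.7 degrees, less where a joint would pass 70% of its speed; a pose out of reach is approached as far as the arm can. A call with a gripper value outside its range is refused whole. The fingers move at their own pace and stop on an object; "grip_force" is the grip in N (left out, the last holds). Time passes only in rows, so rows that repeat a pose let the fingers close. It gives the time, the measured TCP pose, the force and the opening at its end, in the units of the state.
- manip.read_state(): the state, without advancing time (a new reading comes with each control period).
- manip.capture(name): name is "scene" or "top"; returns a dict with "frame" (480x640x3 uint8, red, green, blue), "fx", "fy", "cx", "cy" (pixels), "position" and "orientation" of the camera in the world. Camera axes: x right, y up, looking along -z (the intrinsics and any distortion apply to the point x, -y, -z); pixel columns grow to the right and rows downward; lengths in m; the calibration is good to about 2 mm. A picture is of the moment at which its call begins. There is no depth.
- manip.finish_job(): hands the job in, once; it reports no verdict.
The state is a dict: "time_s": time; "joint_pos": joint angles; "qvel": joint speeds; "joint_efforts": joint torques, N m; "eef_pos": TCP position; "eef_rot": TCP orientation; "force": force on the tool from outside, world axes, zero at the start; "ft_torque": the same for the moment, N m; "width": finger opening in m.
Only numpy, scipy, OpenCV 4.12 (cv2) and the standard library are available. Lean on these libraries where they do the work, as an engineer would, in place of code of your own. Each camera call takes 0.05 s, during which the arm holds its last target.

## Working session

There is one attempt and no reset: what is moved stays moved. The work goes in short steps, Python scripts to look and compute and a tool call to move; the robot and the scene stay as the last step left them, time stands still between calls to the robot, and variables do not carry over. Pictures are saved under pics/ and viewed, and the job is handed in when it is done.

Besides the shell and the picture viewer there is one more tool, called after "Emit:" as a command line: name --argument value ..., lists and objects as JSON in quotes. play_rows: Moves the arm, as the interface text tells. Its arguments: {"type":"object","properties":{"rows":{"type":"array"},"grip_force":{"type":"number"}},"required":["rows"]}

```bash
mkdir -p pics; ls; cat > h.py <<'E'
import numpy as np, cv2
from bench import manip
def cap(n,f=None):
    c=manip.capture(n)
    if f: cv2.imwrite('pics/'+f,c['frame'][:,:,::-1])
    return c
def ray(c,u,v):
    d=np.array([(u-c['cx'])/c['fx'],-(v-c['cy'])/c['fy'],-1.])
    return np.array(c['position']),np.array(c['orientation'])@d
def atz(c,u,v,z):
    p,d=ray(c,u,v); return p+d*(z-p[2])/d[2]
def proj(c,P):
    q=np.array(c['orientation']).T@(np.array(P)-c['position'])
    return np.array([c['cx']+c['fx']*q[0]/-q[2], c['cy']+c['fy']*q[1]/q[2]])
def tri(c1,a,c2,b):
    p,d=ray(c1,*a);q,e=ray(c2,*b)
    s=np.linalg.lstsq(np.c_[d,-e],q-p,rcond=None)[0]
    x=p+d*s[0];y=q+e*s[1]
    return (x+y)/2,np.linalg.norm(x-y)
E
python3 - <<'E'
from h import *
s=manip.read_state()
for k in s: print(k,np.round(s[k],3).tolist())
for n in ('scene','top'):
    c=cap(n,n+'0.png'); print({k:np.round(v,4).tolist() for k,v in c.items() if k!='frame'})
import pickle
E
```

```text
pics
time_s 0.0
joint_pos [-1.21, 0.435, 0.025, 1.574, -0.012, 1.134, -0.075]
qvel [-0.001, 0.001, 0.001, -0.001, 0.001, 0.001, 0.001]
joint_efforts [-0.0, -67.046, 1.024, -31.623, 0.015, 0.012, 0.0]
eef_pos [0.279, 0.559, 0.253]
eef_rot [[-0.001, 0.447, 0.894], [-0.001, 0.894, -0.447], [-1.0, -0.002, 0.0]]
force [-1.163, -0.587, 0.385]
ft_torque [0.004, -0.01, -0.012]
width 0.086
{'fx': 622.9944, 'fy': 622.9944, 'cx': 312.8682, 'cy': 223.8748, 'position': [1.2526, 0.6883, 0.7834], 'orientation': [[-0.6696, -0.4261, 0.6083], [0.7427, -0.3927, 0.5424], [0.0078, 0.815, 0.5794]]}
{'fx': 460.7363, 'fy': 460.7363, 'cx': 326.1674, 'cy': 245.4827, 'position': [0.4479, 0.0271, 1.074], 'orientation': [[-0.0114, 0.9934, -0.1138], [-0.9999, -0.0111, 0.0039], [0.0026, 0.1139, 0.9935]]}
```

View pics/scene0.png

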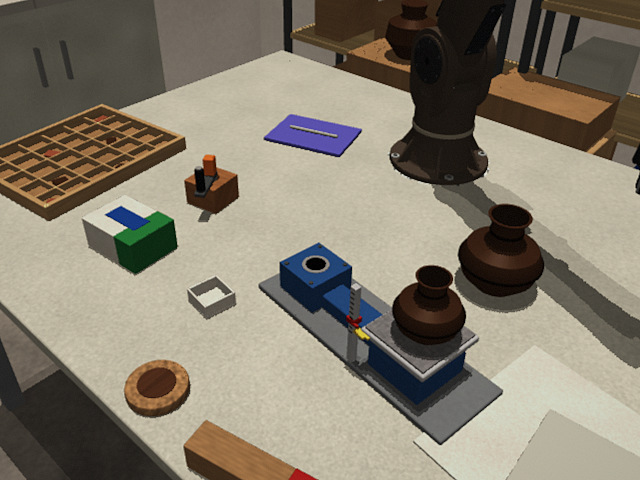

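View pics/top0.png

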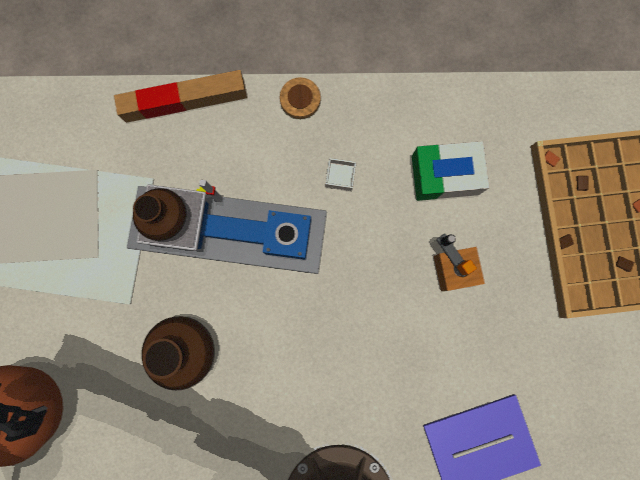

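The scene view shows the crank in its rest (205,180), the socket ring (316,265), and the pointer and marker (355,330). There are two brown pots: (430,305) on the platform, which is the smaller and the one meant, and a larger one at (500,250) on the table. Next I'll enlarge the relevant areas.

```bash
python3 - <<'E'
import cv2
def crop(f,x,y,w,h,k,o):
    i=cv2.imread('pics/'+f)[y:y+h,x:x+w]; i=cv2.resize(i,None,fx=k,fy=k,interpolation=cv2.INTER_CUBIC)
    return i
import numpy as np
a=crop('top0.png',420,215,80,90,5,0);b=crop('scene0.png',170,140,80,90,5,0)
cv2.imwrite('pics/crank0.png',np.hstack([a,b]))
a=crop('top0.png',257,200,60,60,6,0);b=crop('scene0.png',286,236,60,60,6,0)
cv2.imwrite('pics/sock0.png',np.hstack([a,b]))
a=crop('top0.png',180,170,50,50,8,0);b=crop('scene0.png',330,270,50,100,5,0);a=cv2.copyMakeBorder(a,0,100,0,0,0)
cv2.imwrite('pics/ptr0.png',np.hstack([a,b]))
E
```

```text
(no output)
```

View pics/crank0.png

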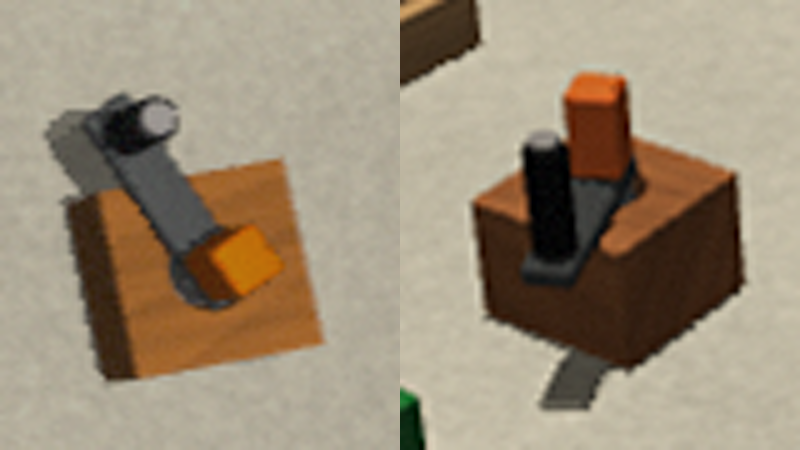

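View pics/sock0.png

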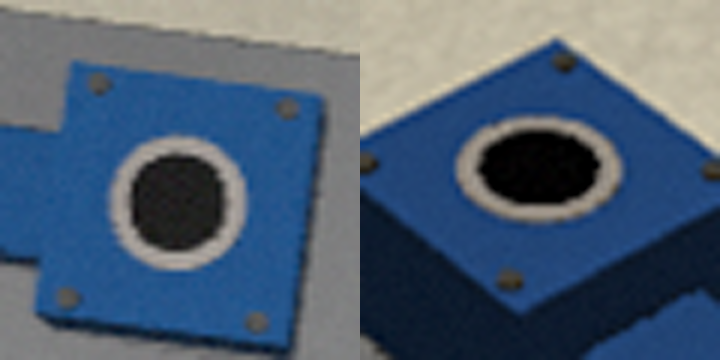

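View pics/ptr0.png

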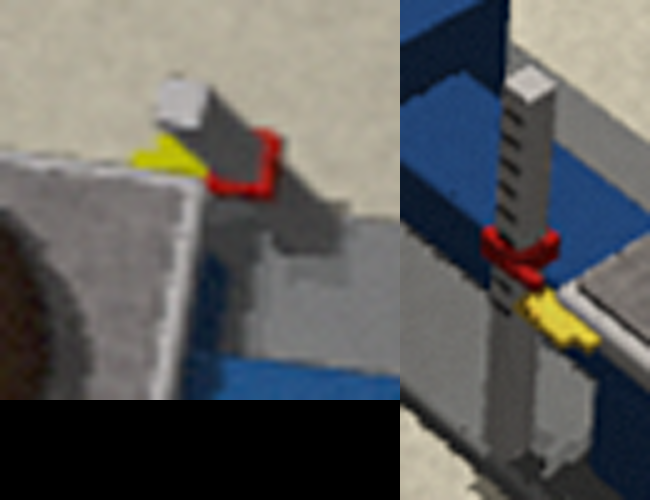

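```bash
python3 - <<'E'
from h import *
t=cap('top');s=cap('scene')
def both(n,a,b,z):
    p,e=tri(t,a,s,b);print(n,'tri',np.round(p,4),'err',round(e,4),'topz',np.round(atz(t,*a,z),4),'scz',np.round(atz(s,*b,z),4))
both('sock',(286.25,233.4),(315.6,263.6),.07)
both('block',(469.,266.6),(209.2,157.0),.1125)
both('handle',(451.2,238),(198.2,167),.1215)
def c(k,u,v,x0,y0): return ((u+.5)/k-.5+x0,(v+.5)/k-.5+y0)
print('block corners')
for p in [(212,258),(250,225),(284,262),(243,297)]: print(np.round(atz(t,*c(5,*p,420,215),.1125),4))
print('rest top corners')
for p in [(100,195),(283,158),(324,343),(137,379)]: print(np.round(atz(t,*c(5,*p,420,215),.06),4))
print('housing corners')
for p in [(72,62),(324,97),(291,352),(38,315)]: print(np.round(atz(t,*c(6,*p,257,200),.07),4))
both('pot neck',(148,207),(434,278),.2)
both('tray',(340,174),(212,297),.03)
E
```

```text
sock tri [0.5918 0.1092 0.0705] err 0.0038 topz [0.5906 0.1107 0.07  ] scz [0.5925 0.1073 0.07  ]
block tri [ 0.5114 -0.2766  0.1103] err 0.0029 topz [ 0.5103 -0.2748  0.1125] scz [ 0.5144 -0.275   0.1125]
handle tri [ 0.5709 -0.2382  0.1254] err 0.0045 topz [ 0.5698 -0.2376  0.1215] scz [ 0.5677 -0.2462  0.1215]
block corners
[ 0.5113 -0.2602  0.1125]
[ 0.5249 -0.2767  0.1125]
[ 0.5093 -0.2902  0.1125]
[ 0.4948 -0.2724  0.1125]
rest top corners
[ 0.5432 -0.2275  0.06  ]
[ 0.5588 -0.3094  0.06  ]
[ 0.4768 -0.3234  0.06  ]
[ 0.462  -0.2406  0.06  ]
housing corners
[0.6435 0.1497 0.07  ]
[0.6294 0.0569 0.07  ]
[0.5353 0.0696 0.07  ]
[0.5499 0.1618 0.07  ]
pot neck tri [0.6259 0.3638 0.2043] err 0.0012 topz [0.6264 0.366  0.2   ] scz [0.6217 0.361  0.2   ]
tray tri [ 0.7397 -0.0125  0.0134] err 0.0026 topz [ 0.7342 -0.011   0.03  ] scz [0.7514 0.0015 0.03  ]
```

```bash
cat >> h.py <<'E'
def crankpts(tip,yaw):
    c,s=np.cos(yaw),np.sin(yaw);R=np.array([[c,-s,0],[s,c,0],[0,0,1]])
    L=[]
    def box(x0,x1,y0,y1,z):
        return [(x0,y0,z),(x1,y0,z),(x1,y1,z),(x0,y1,z)]
    L.append(box(-.012,.012,-.012,.012,.099));L.append(box(-.012,.012,-.012,.012,.057));L.append(box(-.016,.086,-.012,.012,.057))
    a=np.linspace(0,2*np.pi,17)[:-1]
    L.append([(.07+.01*np.cos(x),.01*np.sin(x),.108) for x in a])
    return [np.array(l)@R.T+tip for l in L]
def overlay(c,polys,x,y,w,h,k):
    i=cv2.resize(c['frame'][y:y+h,x:x+w,::-1],None,fx=k,fy=k,interpolation=cv2.INTER_CUBIC)
    for P in polys:
        q=np.array([proj(c,p) for p in P]);q=((q-[x,y]+.5)*k).astype(np.int32)
        cv2.polylines(i,[q],True,(255,255,0),1)
    return i
E
python3 - <<'E'
from h import *
t=cap('top');s=cap('scene')
P=crankpts(np.array([.5115,-.2758,.0135]),np.radians(34))
cv2.imwrite('pics/ov1.png',np.hstack([overlay(t,P,420,215,80,90,5),overlay(s,P,170,140,80,90,5)]))
E
```

```text
(no output)
```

View pics/ov1.png

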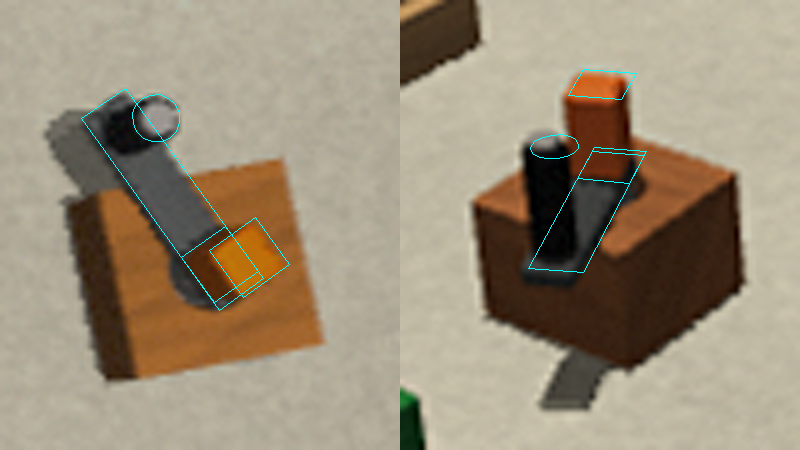

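Emit:
play_rows --rows '[{"tx":-6,"grip":-1},{"tx":-10,"ty":-4,"tz":3.5,"spin":0.13},{"tx":-10,"ty":-8,"tz":7,"spin":0.27},{"tx":-10,"ty":-12,"tz":11,"spin":0.4},{"tx":-10,"ty":-16,"tz":14.5,"spin":0.55},{"tx":-10,"ty":-20,"tz":18,"spin":0.7},{"tx":-10,"ty":-24,"tz":22,"spin":0.85},{"tx":-10,"ty":-28,"tz":25.5,"spin":1.0},{"tx":-10,"ty":-32,"tz":29,"spin":1.15},{"tx":-10,"ty":-36,"tz":32.5,"spin":1.3}]'

```text
invalid input
```

```bash
cat >> h.py <<'E'
def to(P,yaw=None):
    """shift (cm) and spin from now to TCP P with tool-y yaw (rad)"""
    s=manip.read_state();R=np.array(s['eef_rot']);d=R.T@(np.array(P)-s['eef_pos'])*100
    y=np.arctan2(R[1,1],R[0,1])
    print('t',round(s['time_s'],2),'pos',np.round(s['eef_pos'],4),'toolY yaw',round(np.degrees(y),1),'j',np.round(s['joint_pos'],2),'F',np.round(s['force'],1),'w',round(s['width'],4))
    print('shift cm',np.round(d,2),'spin',None if yaw is None else round(-((yaw-y+np.pi)%(2*np.pi)-np.pi),3))
E
python3 -c "
from h import *
to([.512,-.2757,.16],np.radians(-56.3))"
```

```text
t 0.3 pos [0.2795 0.5589 0.2531] toolY yaw 63.4 j [-1.21  0.43  0.02  1.57 -0.01  1.13 -0.08] F [-1.   0.4 -0.5] w 0.0852
shift cm [  9.34 -64.23  58.13] spin 2.09
```

Emit:
play_rows --rows '[{"tx":-6,"ty":0,"tz":0,"spin":0,"grip":-1},{"tx":-10,"ty":-4,"tz":3.5,"spin":0.13,"grip":-1},{"tx":-10,"ty":-8,"tz":7,"spin":0.27,"grip":-1},{"tx":-10,"ty":-12,"tz":11,"spin":0.4,"grip":-1},{"tx":-10,"ty":-16,"tz":14.5,"spin":0.55,"grip":-1},{"tx":-10,"ty":-20,"tz":18,"spin":0.7,"grip":-1},{"tx":-10,"ty":-24,"tz":22,"spin":0.85,"grip":-1},{"tx":-10,"ty":-28,"tz":25.5,"spin":1.0,"grip":-1},{"tx":-10,"ty":-32,"tz":29,"spin":1.15,"grip":-1},{"tx":-10,"ty":-36,"tz":32.5,"spin":1.3,"grip":-1}]'

```text
time_s: 1.55
eef_pos: [0.4093, 0.0899, 0.3535]
eef_rot: [[0.001, 0.98, -0.197], [0.001, -0.197, -0.98], [-1.0, 0.0, -0.001]]
force: [0.8, 0.1, -0.5]
width: 0.0856
```

```bash
python3 -c "
from h import *
to([.512,-.2757,.16],np.radians(-56.3))"
```

```text
t 1.55 pos [0.4093 0.0899 0.3535] toolY yaw -11.3 j [-0.79 -0.01  0.45  1.9   0.01  1.26 -0.54] F [ 0.8  0.1 -0.5] w 0.0856
shift cm [19.33 17.25 33.84] spin 0.785
```

Emit:
play_rows --rows '[{"tx":0,"ty":2.5,"tz":5,"spin":0.13,"grip":-1},{"tx":1,"ty":5,"tz":10,"spin":0.26,"grip":-1},{"tx":3,"ty":7.5,"tz":15,"spin":0.39,"grip":-1},{"tx":6,"ty":10.5,"tz":20,"spin":0.52,"grip":-1},{"tx":9,"ty":13,"tz":25,"spin":0.65,"grip":-1},{"tx":13,"ty":15.5,"tz":30,"spin":0.785,"grip":-1},{"tx":17,"ty":17.2,"tz":33.8,"spin":0.785,"grip":-1},{"tx":19.3,"ty":17.2,"tz":33.8,"spin":0.785,"grip":-1},{"tx":19.3,"ty":17.2,"tz":33.8,"spin":0.785,"grip":-1}]'

```text
time_s: 2.68
eef_pos: [0.5118, -0.2731, 0.1584]
eef_rot: [[-0.004, 0.557, -0.83], [0.001, -0.83, -0.557], [-1.0, -0.003, 0.003]]
force: [-0.7, 0.0, -0.2]
width: 0.0852
```

```bash
python3 -c "
from h import *
to([.512,-.2757,.097],np.radians(-56.3))
cv2.imwrite('pics/g1.png',np.hstack([overlay(cap('top'),[],400,195,120,130,3),overlay(cap('scene'),[],150,80,120,130,3)]))
"
```

```text
t 2.67 pos [ 0.5118 -0.2731  0.1584] toolY yaw -56.1 j [-0.1   0.54  0.73  1.84 -0.43  0.94 -0.16] F [-0.7  0.  -0.2] w 0.0852
shift cm [6.14 0.25 0.11] spin 0.003
```

View pics/g1.png

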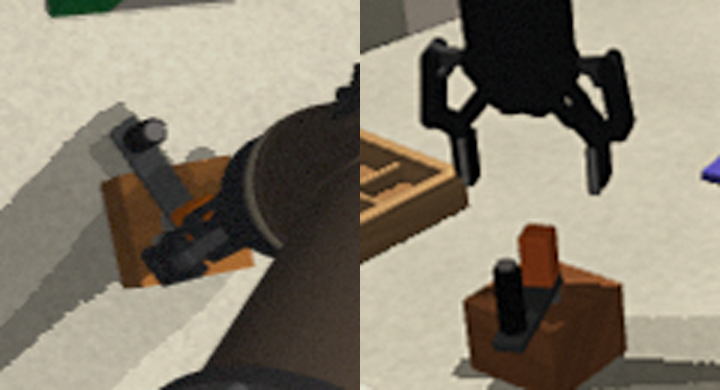

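The gripper is centred over the orange block, with the jaws across the crank's y. I'll descend and close.

Emit:
play_rows --rows '[{"tx":3,"ty":0.2,"tz":0.1,"spin":0,"grip":-1},{"tx":5,"ty":0.2,"tz":0.1,"spin":0,"grip":-1},{"tx":6.1,"ty":0.2,"tz":0.1,"spin":0,"grip":-1},{"tx":6.1,"ty":0.2,"tz":0.1,"spin":0,"grip":0},{"tx":6.1,"ty":0.2,"tz":0.1,"spin":0,"grip":1},{"tx":6.1,"ty":0.2,"tz":0.1,"spin":0,"grip":1},{"tx":6.1,"ty":0.2,"tz":0.1,"spin":0,"grip":1},{"tx":6.1,"ty":0.2,"tz":0.1,"spin":0,"grip":1}]' --grip_force 90

```text
time_s: 3.78
eef_pos: [0.5139, -0.2756, 0.1002]
eef_rot: [[0.001, 0.559, -0.829], [-0.0, -0.829, -0.559], [-1.0, 0.001, -0.001]]
force: [-0.7, 0.5, 6.0]
width: 0.023
```

```bash
python3 -c "
from h import *
to([.512,-.2757,.257],np.radians(-56.3))
cv2.imwrite('pics/g2.png',np.hstack([overlay(cap('top'),[],400,195,120,130,3),overlay(cap('scene'),[],150,80,120,130,3)]))
"
```

```text
t 3.77 pos [ 0.5139 -0.2756  0.1002] toolY yaw -56.0 j [-0.05  0.61  0.67  1.88 -0.51  0.82 -0.1 ] F [-0.7  0.5  6. ] w 0.023
shift cm [-15.68  -0.09   0.15] spin 0.005
```

View pics/g2.png

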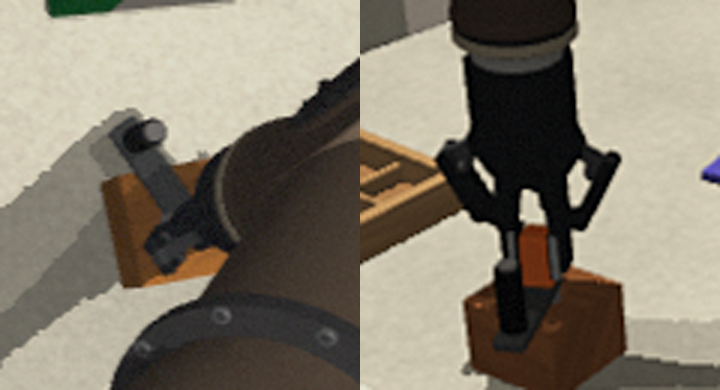

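Emit:
play_rows --rows '[{"tx":-1,"ty":0,"tz":0,"spin":0,"grip":1},{"tx":-3,"ty":0,"tz":0,"spin":0,"grip":1},{"tx":-6,"ty":0,"tz":0,"spin":0,"grip":1},{"tx":-9,"ty":0,"tz":0,"spin":0,"grip":1},{"tx":-12,"ty":0,"tz":0,"spin":0,"grip":1},{"tx":-13,"ty":0,"tz":0,"spin":0,"grip":1},{"tx":-13,"ty":0,"tz":0,"spin":0,"grip":1}]'

```text
time_s: 4.75
eef_pos: [0.5134, -0.2752, 0.2293]
eef_rot: [[0.0, 0.559, -0.829], [0.0, -0.829, -0.559], [-1.0, 0.0, -0.0]]
force: [-0.0, 0.7, -4.8]
width: 0.0227
```

```bash
python3 -c "
from h import *
to([.592,.109,.24],np.radians(70))
cv2.imwrite('pics/g3.png',np.hstack([overlay(cap('top'),[],400,175,120,130,3),overlay(cap('scene'),[],130,60,120,130,3)]))
"
```

```text
t 4.75 pos [ 0.5134 -0.2752  0.2293] toolY yaw -56.0 j [-0.14  0.46  0.78  1.76 -0.37  1.08 -0.21] F [-0.   0.7 -4.8] w 0.0227
shift cm [ -1.06 -27.47 -27.99] spin -2.2
```

View pics/g3.png

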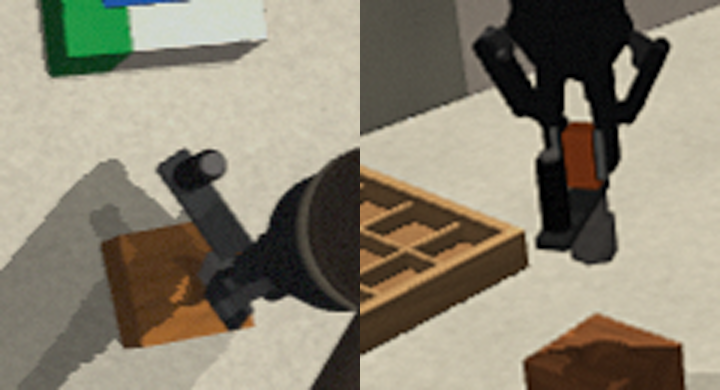

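Emit:
play_rows --rows '[{"tx":0,"ty":-1,"tz":-1,"spin":-0.15,"grip":1},{"tx":0,"ty":-3,"tz":-3,"spin":-0.32,"grip":1},{"tx":0,"ty":-6,"tz":-6,"spin":-0.5,"grip":1},{"tx":0,"ty":-9,"tz":-9,"spin":-0.67,"grip":1},{"tx":0,"ty":-12,"tz":-12,"spin":-0.84,"grip":1},{"tx":0,"ty":-15,"tz":-15,"spin":-1.01,"grip":1},{"tx":0,"ty":-18,"tz":-18,"spin":-1.18,"grip":1},{"tx":0,"ty":-21,"tz":-21,"spin":-1.35,"grip":1},{"tx":0,"ty":-24,"tz":-24,"spin":-1.52,"grip":1},{"tx":0,"ty":-26,"tz":-26.5,"spin":-1.69,"grip":1}]'

```text
time_s: 6.1
eef_pos: [0.5873, 0.0906, 0.2277]
eef_rot: [[-0.003, 0.752, 0.659], [0.0, 0.659, -0.752], [-1.0, -0.002, -0.002]]
force: [0.4, -0.4, -3.9]
width: 0.0226
```

```bash
python3 -c "
from h import *
to([.592,.109,.197],np.radians(90))
"
```

```text
t 6.1 pos [0.5873 0.0906 0.2277] toolY yaw 41.2 j [-0.46  0.41  0.3   1.7  -0.14  1.05  0.61] F [ 0.4 -0.4 -3.9] w 0.0226
shift cm [ 3.07  1.57 -1.07] spin -0.852
```

Emit:
play_rows --rows '[{"tx":0.5,"ty":0.5,"tz":-0.3,"spin":-0.17,"grip":1},{"tx":1,"ty":0.8,"tz":-0.6,"spin":-0.34,"grip":1},{"tx":1.5,"ty":1.2,"tz":-0.9,"spin":-0.51,"grip":1},{"tx":2.3,"ty":1.6,"tz":-1.1,"spin":-0.68,"grip":1},{"tx":3,"ty":1.6,"tz":-1.1,"spin":-0.85,"grip":1},{"tx":3.0,"ty":1.6,"tz":-1.1,"spin":-0.85,"grip":1},{"tx":3.0,"ty":1.6,"tz":-1.1,"spin":-0.85,"grip":1}]'

```text
time_s: 6.98
eef_pos: [0.5927, 0.1069, 0.1988]
eef_rot: [[-0.001, 0.013, 1.0], [-0.0, 1.0, -0.013], [-1.0, -0.0, -0.001]]
force: [0.6, -0.3, -4.1]
width: 0.023
```

```bash
python3 -c "
from h import *
to([.592,.109,.197],np.radians(90))
t=cap('top','t4.png');s=cap('scene','s4.png')
cv2.imwrite('pics/g4.png',np.hstack([overlay(t,[],240,180,100,100,4),overlay(s,[],266,180,100,120,4)[60:460]]))
"
```

```text
t 6.97 pos [0.5927 0.1069 0.1988] toolY yaw 89.3 j [-0.33  0.45  0.09  1.7  -0.05  1.    1.34] F [ 0.6 -0.3 -4.1] w 0.023
shift cm [ 0.18  0.21 -0.08] spin -0.013
```

View pics/g4.png

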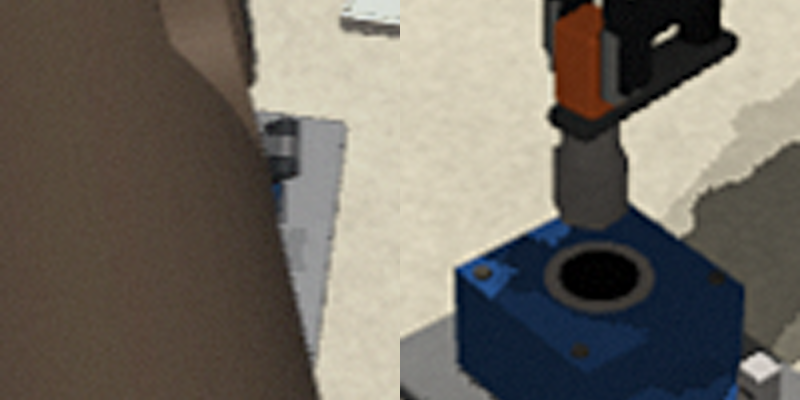

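```bash
python3 -c "
import cv2
i=cv2.imread('pics/s4.png')[205:275,290:345];i=cv2.resize(i,None,fx=10,fy=8.5,interpolation=cv2.INTER_CUBIC)
i=cv2.convertScaleAbs(i,alpha=1.6,beta=10)
for k in range(0,55,5): cv2.line(i,(k*10,0),(k*10,6 if k%10 else 14),(0,0,255),1)
cv2.imwrite('pics/g5.png',i)
"
```

```text
(no output)
```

View pics/g5.png

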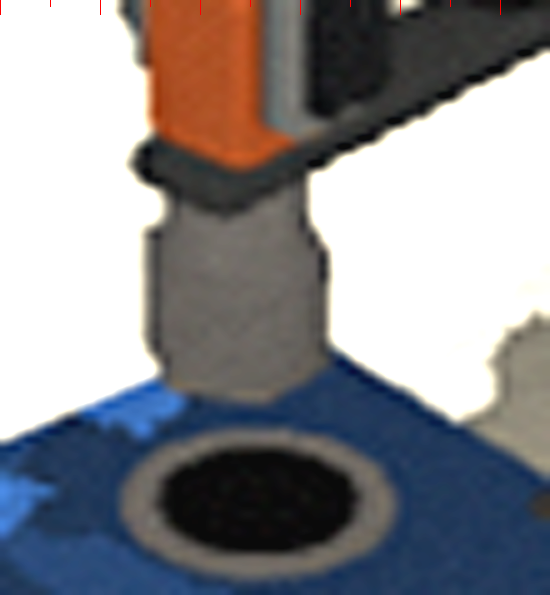

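```bash
cat >> h.py <<'E'
def hexpts(tip,yaw,z):
    a=yaw+np.arange(6)*np.pi/3
    return np.c_[tip[0]+.01732*np.cos(a),tip[1]+.01732*np.sin(a),np.full(6,tip[2]+z)]
def circ(c,r):
    a=np.linspace(0,2*np.pi,41)[:-1];return np.c_[c[0]+r*np.cos(a),c[1]+r*np.sin(a),np.full(40,c[2])]
E
python3 - <<'E'
from h import *
s=cap('scene')
f=lambda P:(lambda q:(q.min(0).round(2),q.max(0).round(2)))(np.array([proj(s,p) for p in P]))
print('obs hex cols 304.2..322.3, low row ~251.8; ring cols 301.4..329.3 rows 254.8..272.7')
print('ring @scene est',f(circ([.5925,.1073,.07],.025)), 'avg', f(circ([.5905,.109,.07],.025)))
for x in (.589,.5927,.596):
  for z in (.109,.112): print(x,z,f(hexpts([x,.1069,z],np.radians(179.3),0)))
E
```

```text
obs hex cols 304.2..322.3, low row ~251.8; ring cols 301.4..329.3 rows 254.8..272.7
ring @scene est (array([301.83, 255.04]), array([329.35, 272.43])) avg (array([303.26, 254.93]), array([330.78, 272.32]))
0.589 0.109 (array([307.5 , 239.94]), array([326.49, 251.27]))
0.589 0.112 (array([307.51, 238.61]), array([326.53, 249.92]))
0.5927 0.109 (array([306.1 , 240.85]), array([325.12, 252.22]))
0.5927 0.112 (array([306.1 , 239.52]), array([325.15, 250.87]))
0.596 0.109 (array([304.85, 241.67]), array([323.9 , 253.08]))
0.596 0.112 (array([304.85, 240.33]), array([323.93, 251.73]))
```

Emit:
play_rows --rows '[{"tx":1,"ty":0.25,"tz":-0.25,"spin":0,"grip":1},{"tx":2,"ty":0.25,"tz":-0.25,"spin":0,"grip":1},{"tx":3,"ty":0.25,"tz":-0.25,"spin":0,"grip":1},{"tx":3.5,"ty":0.25,"tz":-0.25,"spin":0,"grip":1},{"tx":3.7,"ty":0.25,"tz":-0.25,"spin":0,"grip":1},{"tx":3.7,"ty":0.25,"tz":-0.25,"spin":0,"grip":1}]'

```text
time_s: 7.88
eef_pos: [0.5906, 0.1096, 0.1623]
eef_rot: [[0.0, 0.009, 1.0], [0.0, 1.0, -0.009], [-1.0, 0.0, 0.0]]
force: [-0.0, 1.0, -3.8]
width: 0.0231
```

```bash
cat > look.py <<'E'
import sys
from h import *
to([.5903,.1095,.16],np.radians(90))
s=cap('scene',sys.argv[1]+'_s.png')
x,y,w,h=290,215,60,65
i=cv2.resize(s['frame'][y:y+h,x:x+w,::-1],None,fx=9,fy=9,interpolation=cv2.INTER_CUBIC)
i=cv2.convertScaleAbs(i,alpha=1.6,beta=10)
cv2.imwrite('pics/'+sys.argv[1]+'.png',i)
E
python3 look.py g6
```

```text
t 7.88 pos [0.5906 0.1096 0.1623] toolY yaw 89.5 j [-0.33  0.48  0.09  1.75 -0.05  0.91  1.34] F [-0.   1.  -3.8] w 0.0231
shift cm [ 0.23 -0.01 -0.03] spin -0.009
```

View pics/g6.png

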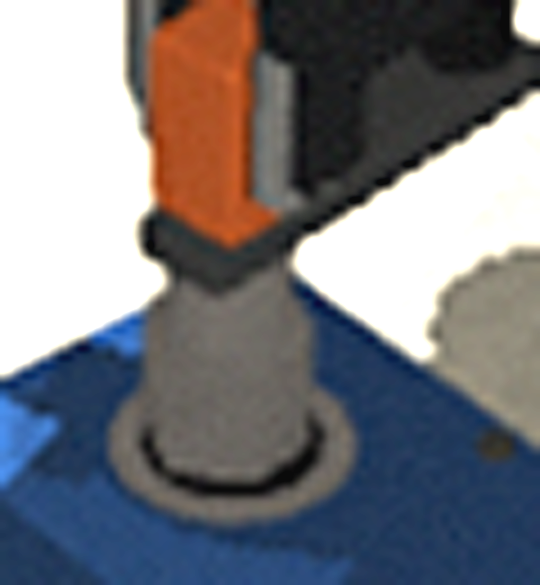

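Emit:
play_rows --rows '[{"tx":0.15,"ty":0.02,"tz":-0.02,"spin":0,"grip":1},{"tx":0.3,"ty":0.02,"tz":-0.02,"spin":0,"grip":1},{"tx":0.3,"ty":0.02,"tz":-0.02,"spin":0,"grip":1}]'

```text
time_s: 8.3
eef_pos: [0.5901, 0.1098, 0.1592]
eef_rot: [[-0.0, 0.009, 1.0], [-0.0, 1.0, -0.009], [-1.0, -0.0, -0.0]]
force: [0.7, 0.3, -3.8]
width: 0.0228
```

```bash
python3 look.py g7
```

```text
t 8.3 pos [0.5901 0.1098 0.1592] toolY yaw 89.5 j [-0.33  0.48  0.09  1.75 -0.05  0.91  1.34] F [ 0.7  0.3 -3.8] w 0.0228
shift cm [-0.08 -0.03  0.02] spin -0.009
```

View pics/g7.png

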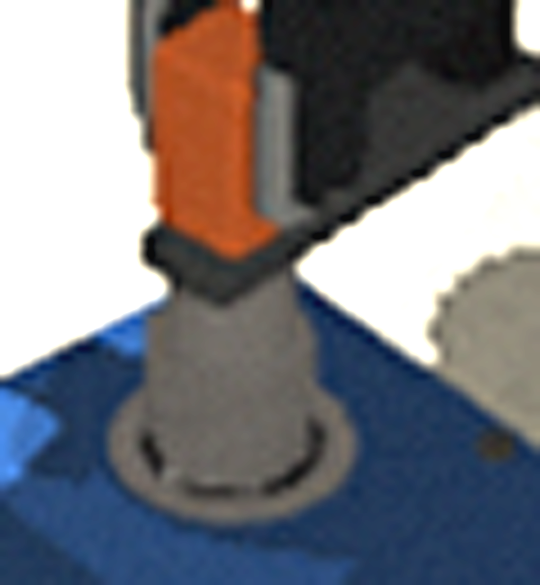

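Emit:
play_rows --rows '[{"tx":0.1,"ty":0.02,"tz":0,"spin":0,"grip":1},{"tx":0.1,"ty":0.02,"tz":0,"spin":0,"grip":1},{"tx":0.2,"ty":0.02,"tz":0,"spin":0,"grip":1},{"tx":0.2,"ty":0.02,"tz":0,"spin":0,"grip":1}]'

```text
time_s: 8.85
eef_pos: [0.5903, 0.11, 0.1573]
eef_rot: [[0.0, 0.009, 1.0], [-0.0, 1.0, -0.009], [-1.0, -0.0, 0.0]]
force: [-0.3, 0.0, -3.8]
width: 0.023
```

```bash
python3 look.py g8
```

```text
t 8.85 pos [0.5903 0.11   0.1573] toolY yaw 89.5 j [-0.33  0.49  0.09  1.75 -0.05  0.9   1.34] F [-0.3  0.  -3.8] w 0.023
shift cm [-0.27 -0.05  0.  ] spin -0.009
```

View pics/g8.png

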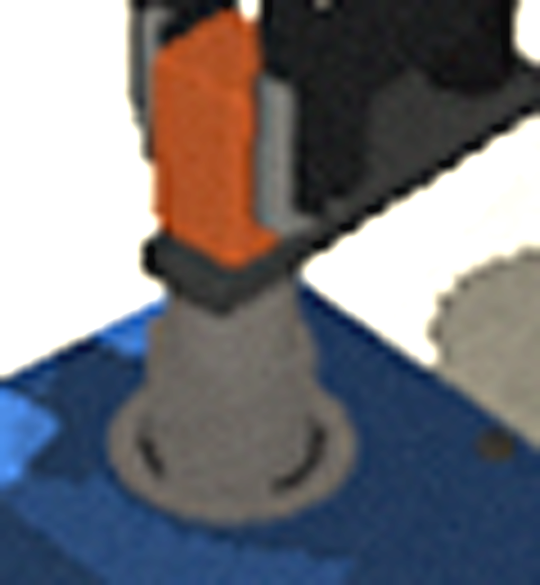

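Emit:
play_rows --rows '[{"tx":0,"ty":-0.15,"tz":-0.19,"spin":0,"grip":1},{"tx":0,"ty":-0.15,"tz":-0.19,"spin":0,"grip":1},{"tx":0,"ty":-0.15,"tz":-0.19,"spin":0,"grip":1}]'

```text
time_s: 9.28
eef_pos: [0.5883, 0.1086, 0.1574]
eef_rot: [[0.0, 0.009, 1.0], [0.0, 1.0, -0.009], [-1.0, 0.0, 0.0]]
force: [0.3, 0.4, -4.0]
width: 0.023
```

```bash
python3 look.py g9
```

```text
t 9.28 pos [0.5883 0.1086 0.1574] toolY yaw 89.5 j [-0.33  0.48  0.09  1.76 -0.05  0.9   1.34] F [ 0.3  0.4 -4. ] w 0.023
shift cm [-0.26  0.09  0.2 ] spin -0.009
```

View pics/g9.png

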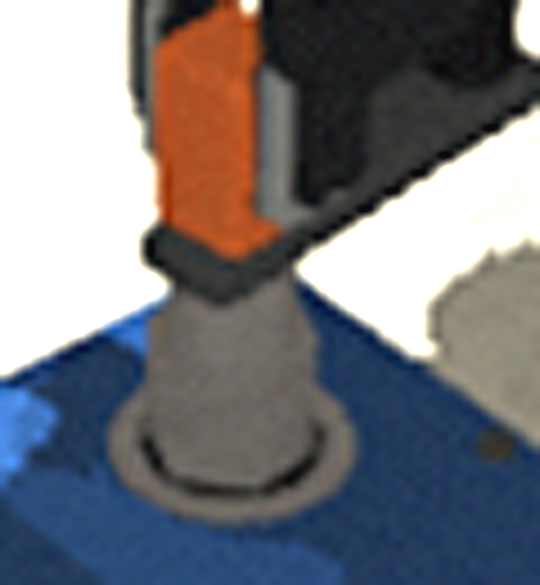

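Emit:
play_rows --rows '[{"tx":0.1,"ty":0,"tz":0,"spin":0,"grip":1},{"tx":0.2,"ty":0,"tz":0,"spin":0,"grip":1},{"tx":0.2,"ty":0,"tz":0,"spin":0,"grip":1}]'

```text
time_s: 9.7
eef_pos: [0.5882, 0.1086, 0.1552]
eef_rot: [[-0.0, 0.009, 1.0], [-0.0, 1.0, -0.009], [-1.0, -0.0, -0.0]]
force: [0.3, -0.6, -3.9]
width: 0.0227
```

```bash
python3 look.py g10
```

```text
t 9.7 pos [0.5882 0.1086 0.1552] toolY yaw 89.5 j [-0.33  0.49  0.09  1.76 -0.05  0.9   1.34] F [ 0.3 -0.6 -3.9] w 0.0227
shift cm [-0.48  0.09  0.2 ] spin -0.009
```

View pics/g10.png

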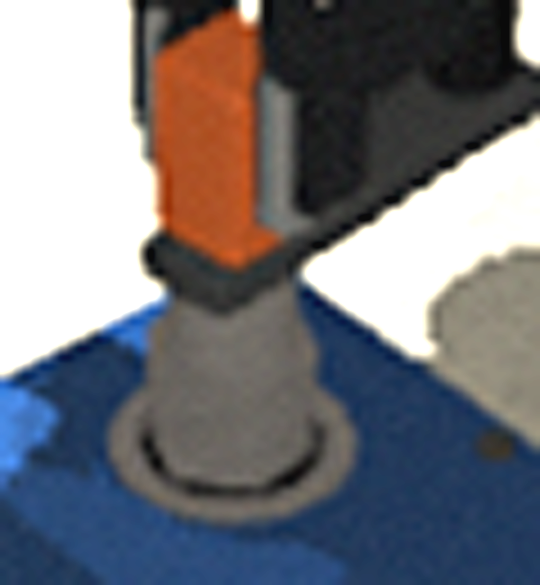

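Emit:
play_rows --rows '[{"tx":0.1,"ty":0,"tz":0,"spin":0,"grip":1},{"tx":0.2,"ty":0,"tz":0,"spin":0,"grip":1},{"tx":0.3,"ty":0,"tz":0,"spin":0,"grip":1},{"tx":0.3,"ty":0,"tz":0,"spin":0,"grip":1}]'

```text
time_s: 10.25
eef_pos: [0.5883, 0.1085, 0.1522]
eef_rot: [[-0.0, 0.009, 1.0], [-0.0, 1.0, -0.009], [-1.0, -0.0, -0.0]]
force: [0.5, -0.9, -3.5]
width: 0.0228
```

Emit:
play_rows --rows '[{"tx":0.1,"ty":0,"tz":0,"spin":0,"grip":1},{"tx":0.2,"ty":0,"tz":0,"spin":0,"grip":1},{"tx":0.3,"ty":0,"tz":0,"spin":0,"grip":1},{"tx":0.3,"ty":0,"tz":0,"spin":0,"grip":1}]'

```text
time_s: 10.75
eef_pos: [0.5885, 0.1086, 0.1495]
eef_rot: [[0.0, 0.009, 1.0], [0.0, 1.0, -0.009], [-1.0, 0.0, 0.0]]
force: [-0.6, -0.0, 0.0]
width: 0.0228
```

Contact with the unaligned hex came at the expected depth (about 4 N, tip about 7 mm down). I'll back off 2.5 mm and turn anticlockwise free of the hex. That leaves room to seek clockwise.

Emit:
play_rows --rows '[{"tx":-0.25,"ty":0,"tz":0,"spin":0,"grip":1},{"tx":-0.25,"ty":0,"tz":0,"spin":-0.17,"grip":1},{"tx":-0.25,"ty":0,"tz":0,"spin":-0.34,"grip":1},{"tx":-0.25,"ty":0,"tz":0,"spin":-0.51,"grip":1},{"tx":-0.25,"ty":0,"tz":0,"spin":-0.68,"grip":1},{"tx":-0.25,"ty":0,"tz":0,"spin":-0.85,"grip":1},{"tx":-0.25,"ty":0,"tz":0,"spin":-1.0,"grip":1},{"tx":-0.25,"ty":0,"tz":0,"spin":-1.0,"grip":1}]'

```text
time_s: 11.75
eef_pos: [0.589, 0.1071, 0.1519]
eef_rot: [[0.001, -0.835, 0.55], [-0.001, 0.55, 0.835], [-1.0, -0.001, -0.0]]
force: [2.5, -5.1, -3.8]
width: 0.0229
```

```bash
python3 look.py g11
```

```text
t 11.75 pos [0.589  0.1071 0.1519] toolY yaw 146.7 j [-0.15  0.5  -0.17  1.75  0.1   0.9   2.2 ] F [ 2.5 -5.1 -3.8] w 0.0229
shift cm [-0.81  0.02  0.27] spin 0.989
```

View pics/g11.png

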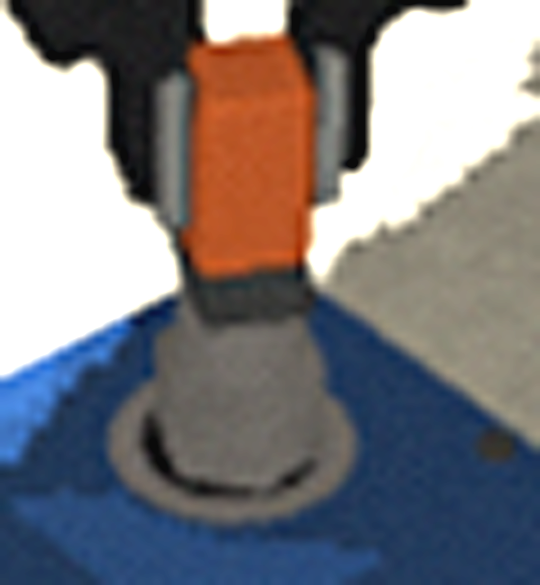

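Emit:
play_rows --rows '[{"tx":0,"ty":-0.12,"tz":-0.06,"spin":0,"grip":1},{"tx":0,"ty":-0.23,"tz":-0.11,"spin":0,"grip":1},{"tx":0,"ty":-0.23,"tz":-0.11,"spin":0,"grip":1}]'

```text
time_s: 12.18
eef_pos: [0.5893, 0.1067, 0.1517]
eef_rot: [[-0.001, -0.836, 0.548], [0.0, 0.548, 0.836], [-1.0, 0.001, -0.0]]
force: [0.7, -1.4, -3.6]
width: 0.0227
```

```bash
python3 look.py g12
```

```text
t 12.18 pos [0.5893 0.1067 0.1517] toolY yaw 146.8 j [-0.15  0.5  -0.17  1.75  0.1   0.9   2.2 ] F [ 0.7 -1.4 -3.6] w 0.0227
shift cm [-0.83  0.07  0.29] spin 0.991
```

View pics/g12.png

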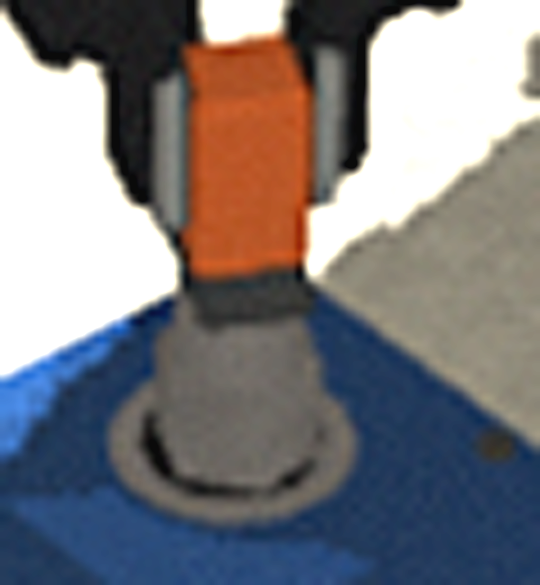

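Emit:
play_rows --rows '[{"tx":0.1,"ty":-0.07,"tz":-0.02,"spin":0,"grip":1},{"tx":0.25,"ty":-0.07,"tz":-0.02,"spin":0,"grip":1},{"tx":0.35,"ty":-0.07,"tz":-0.02,"spin":0,"grip":1},{"tx":0.45,"ty":-0.07,"tz":-0.02,"spin":0,"grip":1},{"tx":0.45,"ty":-0.07,"tz":-0.02,"spin":0,"grip":1}]'

```text
time_s: 12.85
eef_pos: [0.59, 0.1063, 0.1475]
eef_rot: [[-0.0, -0.837, 0.547], [0.0, 0.547, 0.837], [-1.0, 0.0, 0.0]]
force: [-3.3, 0.2, 3.3]
width: 0.0232
```

Emit:
play_rows --rows '[{"tx":0,"ty":0.015,"tz":0,"spin":0.05,"grip":1},{"tx":0,"ty":0.03,"tz":0,"spin":0.1,"grip":1},{"tx":0,"ty":0.045,"tz":0,"spin":0.15,"grip":1},{"tx":0,"ty":0.06,"tz":0.01,"spin":0.2,"grip":1}]'

```text
time_s: 13.35
eef_pos: [0.5899, 0.1065, 0.1476]
eef_rot: [[0.001, -0.71, 0.704], [0.0, 0.704, 0.71], [-1.0, -0.0, 0.001]]
force: [-1.8, 0.7, 2.4]
width: 0.0229
```

Emit:
play_rows --rows '[{"tx":0,"ty":0.015,"tz":0,"spin":0.05,"grip":1},{"tx":0,"ty":0.03,"tz":0,"spin":0.1,"grip":1},{"tx":0,"ty":0.045,"tz":0,"spin":0.15,"grip":1},{"tx":0,"ty":0.06,"tz":0.01,"spin":0.2,"grip":1}]'

```text
time_s: 13.85
eef_pos: [0.5896, 0.1073, 0.1476]
eef_rot: [[0.001, -0.556, 0.831], [0.001, 0.831, 0.556], [-1.0, 0.0, 0.001]]
force: [-2.2, 0.2, 2.7]
width: 0.0228
```

Emit:
play_rows --rows '[{"tx":0,"ty":0.015,"tz":0,"spin":0.05,"grip":1},{"tx":0,"ty":0.03,"tz":0,"spin":0.1,"grip":1},{"tx":0,"ty":0.045,"tz":0,"spin":0.15,"grip":1},{"tx":0,"ty":0.06,"tz":0.01,"spin":0.2,"grip":1}]'

```text
time_s: 14.35
eef_pos: [0.5891, 0.1077, 0.1475]
eef_rot: [[0.0, -0.38, 0.925], [0.0, 0.925, 0.38], [-1.0, 0.0, 0.0]]
force: [-3.4, 0.6, 3.4]
width: 0.0228
```

Emit:
play_rows --rows '[{"tx":0,"ty":0.015,"tz":0,"spin":0.05,"grip":1},{"tx":0,"ty":0.03,"tz":0,"spin":0.1,"grip":1},{"tx":0,"ty":0.045,"tz":0,"spin":0.15,"grip":1},{"tx":0,"ty":0.06,"tz":0.01,"spin":0.2,"grip":1}]'

```text
time_s: 14.85
eef_pos: [0.5891, 0.1083, 0.1476]
eef_rot: [[0.001, -0.189, 0.982], [0.0, 0.982, 0.189], [-1.0, 0.0, 0.001]]
force: [-1.3, 0.7, 2.8]
width: 0.0229
```

Emit:
play_rows --rows '[{"tx":0,"ty":0.015,"tz":0,"spin":0.05,"grip":1},{"tx":0,"ty":0.03,"tz":0,"spin":0.1,"grip":1},{"tx":0,"ty":0.045,"tz":0,"spin":0.15,"grip":1},{"tx":0,"ty":0.06,"tz":0.01,"spin":0.2,"grip":1}]'

```text
time_s: 15.35
eef_pos: [0.589, 0.1089, 0.1476]
eef_rot: [[0.0, 0.01, 1.0], [0.0, 1.0, -0.01], [-1.0, 0.0, 0.0]]
force: [-2.0, 0.8, 3.2]
width: 0.0225
```

```bash
python3 look.py g13
```

```text
t 15.35 pos [0.589  0.1089 0.1476] toolY yaw 89.4 j [-0.33  0.5   0.09  1.77 -0.05  0.88  1.34] F [-2.   0.8  3.2] w 0.0225
shift cm [-1.24  0.06  0.13] spin -0.01
```

View pics/g13.png

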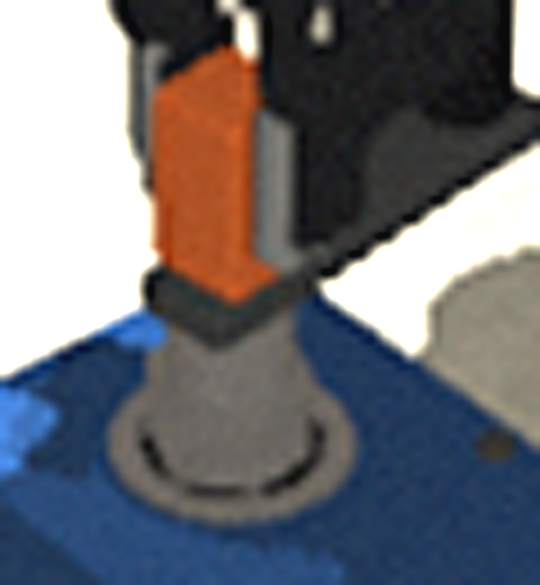

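Emit:
play_rows --rows '[{"tx":0,"ty":0.0,"tz":-0.06,"spin":0,"grip":1},{"tx":0,"ty":0.02,"tz":-0.06,"spin":0.06,"grip":1},{"tx":0,"ty":0.035,"tz":-0.06,"spin":0.12,"grip":1},{"tx":0,"ty":0.035,"tz":-0.06,"spin":0.12,"grip":1}]'

```text
time_s: 15.9
eef_pos: [0.5887, 0.109, 0.1475]
eef_rot: [[0.001, 0.127, 0.992], [0.0, 0.992, -0.127], [-1.0, 0.0, 0.001]]
force: [-1.5, 0.6, 2.6]
width: 0.0227
```

Emit:
play_rows --rows '[{"tx":-0.4,"ty":0,"tz":0,"spin":0,"grip":1},{"tx":-0.4,"ty":0,"tz":0.15,"spin":0,"grip":1},{"tx":-0.4,"ty":0,"tz":0.25,"spin":0,"grip":1},{"tx":-0.4,"ty":0,"tz":0.25,"spin":0,"grip":1}]'

```text
time_s: 16.4
eef_pos: [0.5896, 0.1084, 0.1508]
eef_rot: [[-0.003, 0.128, 0.992], [-0.0, 0.992, -0.128], [-1.0, -0.001, -0.003]]
force: [-4.8, 0.8, 0.5]
width: 0.0226
```

Emit:
play_rows --rows '[{"tx":0,"ty":0,"tz":-0.25,"spin":0,"grip":1},{"tx":0,"ty":0,"tz":-0.5,"spin":0,"grip":1},{"tx":0,"ty":0,"tz":-0.5,"spin":0,"grip":1}]'

```text
time_s: 16.77
eef_pos: [0.5862, 0.109, 0.1514]
eef_rot: [[0.001, 0.129, 0.992], [-0.0, 0.992, -0.129], [-1.0, 0.0, 0.001]]
force: [0.5, 0.4, -3.9]
width: 0.0226
```

Emit:
play_rows --rows '[{"tx":0,"ty":0,"tz":0.25,"spin":0,"grip":1},{"tx":0,"ty":0.25,"tz":0.25,"spin":0,"grip":1},{"tx":0,"ty":0.25,"tz":0.25,"spin":0,"grip":1}]'

```text
time_s: 17.15
eef_pos: [0.5885, 0.1103, 0.1511]
eef_rot: [[-0.001, 0.129, 0.992], [-0.001, 0.992, -0.129], [-1.0, -0.001, -0.0]]
force: [-1.2, -3.9, -4.2]
width: 0.0227
```

Emit:
play_rows --rows '[{"tx":0,"ty":-0.25,"tz":0,"spin":0,"grip":1},{"tx":0,"ty":-0.5,"tz":0,"spin":0,"grip":1},{"tx":0,"ty":-0.5,"tz":0,"spin":0,"grip":1}]'

```text
time_s: 17.52
eef_pos: [0.5881, 0.1074, 0.1515]
eef_rot: [[0.001, 0.128, 0.992], [0.001, 0.992, -0.128], [-1.0, 0.001, 0.0]]
force: [0.7, 2.2, -3.7]
width: 0.023
```

```bash
python3 -c "
from h import *
to([.5873,.1088,.1515])"
```

```text
t 17.52 pos [0.5881 0.1074 0.1515] toolY yaw 82.7 j [-0.35  0.49  0.12  1.77 -0.07  0.89  1.24] F [ 0.7  2.2 -3.7] w 0.023
shift cm [-0.    0.13 -0.1 ] spin None
```

Emit:
play_rows --rows '[{"tx":0,"ty":0.2,"tz":-0.09,"spin":0,"grip":1},{"tx":0,"ty":0.2,"tz":-0.09,"spin":0,"grip":1},{"tx":0.2,"ty":0.2,"tz":-0.09,"spin":0,"grip":1},{"tx":0.4,"ty":0.2,"tz":-0.09,"spin":0,"grip":1},{"tx":0.4,"ty":0.2,"tz":-0.09,"spin":0,"grip":1}]'

```text
time_s: 18.15
eef_pos: [0.5876, 0.1085, 0.1476]
eef_rot: [[0.001, 0.129, 0.992], [0.0, 0.992, -0.129], [-1.0, 0.0, 0.001]]
force: [-0.6, 0.2, 2.3]
width: 0.0228
```

Emit:
play_rows --rows '[{"tx":0,"ty":0.015,"tz":0,"spin":0.05,"grip":1},{"tx":0,"ty":0.03,"tz":0,"spin":0.1,"grip":1},{"tx":0,"ty":0.045,"tz":0,"spin":0.15,"grip":1},{"tx":0,"ty":0.06,"tz":0.01,"spin":0.2,"grip":1}]'

```text
time_s: 18.65
eef_pos: [0.5883, 0.1094, 0.1479]
eef_rot: [[0.002, 0.324, 0.946], [0.001, 0.946, -0.324], [-1.0, 0.001, 0.001]]
force: [-0.1, 1.4, 1.9]
width: 0.0228
```

Emit:
play_rows --rows '[{"tx":0,"ty":0.015,"tz":0,"spin":0.05,"grip":1},{"tx":0,"ty":0.03,"tz":0,"spin":0.1,"grip":1},{"tx":0,"ty":0.045,"tz":0,"spin":0.15,"grip":1},{"tx":0,"ty":0.06,"tz":0.01,"spin":0.2,"grip":1}]'

```text
time_s: 19.15
eef_pos: [0.588, 0.1099, 0.1471]
eef_rot: [[0.0, 0.506, 0.863], [0.0, 0.863, -0.506], [-1.0, 0.0, 0.0]]
force: [1.4, 0.9, -4.1]
width: 0.0232
```

The force fell back to the crank's weight alone, so the hex has dropped in. I'll lower gently.

Emit:
play_rows --rows '[{"tx":0.2,"ty":0,"tz":0,"spin":0,"grip":1},{"tx":0.4,"ty":0,"tz":0,"spin":0,"grip":1},{"tx":0.4,"ty":0,"tz":0,"spin":0,"grip":1}]'

```text
time_s: 19.52
eef_pos: [0.5878, 0.1099, 0.143]
eef_rot: [[-0.0, 0.504, 0.864], [0.0, 0.864, -0.504], [-1.0, 0.0, -0.0]]
force: [0.3, 2.4, -5.6]
width: 0.0227
```

Emit:
play_rows --rows '[{"tx":0.2,"ty":0.02,"tz":0,"spin":0,"grip":1},{"tx":0.4,"ty":0.03,"tz":0,"spin":0,"grip":1},{"tx":0.6,"ty":0.03,"tz":0,"spin":0,"grip":1},{"tx":0.8,"ty":0.03,"tz":0,"spin":0,"grip":1},{"tx":0.8,"ty":0.03,"tz":0,"spin":0,"grip":1}]'

```text
time_s: 20.15
eef_pos: [0.5879, 0.1099, 0.1351]
eef_rot: [[-0.0, 0.505, 0.863], [0.0, 0.863, -0.505], [-1.0, -0.0, -0.0]]
force: [0.3, 2.6, -4.9]
width: 0.0228
```

Emit:
play_rows --rows '[{"tx":0.2,"ty":0.04,"tz":0,"spin":0,"grip":1},{"tx":0.4,"ty":0.04,"tz":-0.02,"spin":0,"grip":1},{"tx":0.5,"ty":0.04,"tz":-0.02,"spin":0,"grip":1},{"tx":0.6,"ty":0.04,"tz":-0.02,"spin":0,"grip":1},{"tx":0.6,"ty":0.04,"tz":-0.02,"spin":0,"grip":1}]'

```text
time_s: 20.78
eef_pos: [0.588, 0.1101, 0.1293]
eef_rot: [[0.0, 0.505, 0.863], [-0.0, 0.863, -0.505], [-1.0, -0.0, 0.0]]
force: [-0.6, 1.0, -3.2]
width: 0.023
```

Emit:
play_rows --rows '[{"tx":0.1,"ty":0,"tz":0,"spin":0,"grip":1},{"tx":0.15,"ty":0,"tz":0,"spin":0,"grip":1},{"tx":0.15,"ty":0,"tz":0,"spin":0,"grip":1}]'

```text
time_s: 21.15
eef_pos: [0.5881, 0.1102, 0.1279]
eef_rot: [[0.0, 0.505, 0.863], [-0.0, 0.863, -0.505], [-1.0, 0.0, 0.0]]
force: [-0.8, -0.3, -0.6]
width: 0.023
```

```bash
python3 look.py g14; python3 - <<'E'
import cv2,numpy as np
f=lambda n:cv2.resize(cv2.imread('pics/'+n)[260:380,320:400],None,fx=5,fy=5,interpolation=cv2.INTER_CUBIC)
cv2.imwrite('pics/p14.png',np.hstack([f('scene0.png')[:600,:],f('g14_s.png')[:600,:]]))
E
```

```text
t 21.15 pos [0.5881 0.1102 0.1279] toolY yaw 59.7 j [-0.43  0.52  0.22  1.79 -0.14  0.84  0.9 ] F [-0.8 -0.3 -0.6] w 0.023
shift cm [-3.21  0.05  0.23] spin -0.529
```

View pics/g14.png

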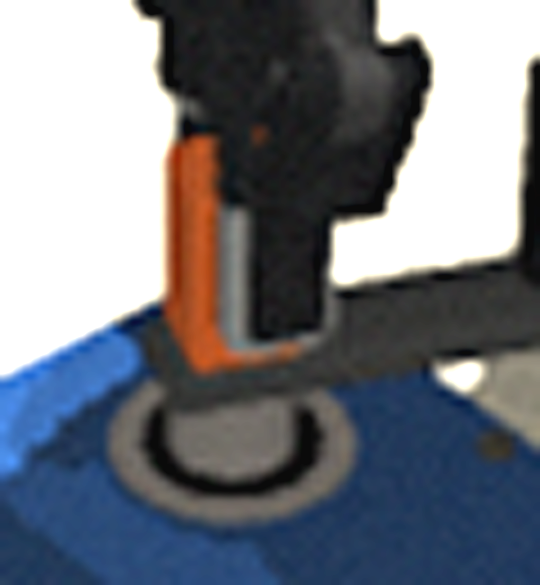

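View pics/p14.png

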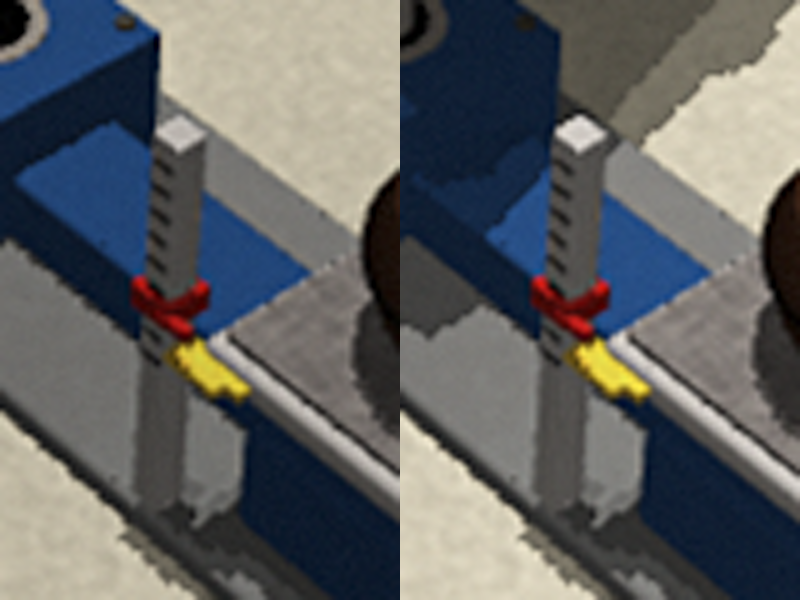

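```bash
python3 - <<'E'
import cv2,numpy as np
f=lambda n,x,y,w,h,k:cv2.resize(cv2.imread('pics/'+n)[y:y+h,x:x+w],None,fx=k,fy=k,interpolation=cv2.INTER_CUBIC)
a=f('scene0.png',340,308,36,36,16)
b=f('top0.png',190,176,30,48,12)
b=cv2.resize(b,(224,358)) if 0 else f('top0.png',194,176,22,36,10)
b=cv2.copyMakeBorder(b,0,576-b.shape[0],0,0,0)
cv2.imwrite('pics/p15.png',np.hstack([a,b]))
print(a.shape,b.shape)
E
```

```text
(576, 576, 3) (576, 220, 3)
```

View pics/p15.png

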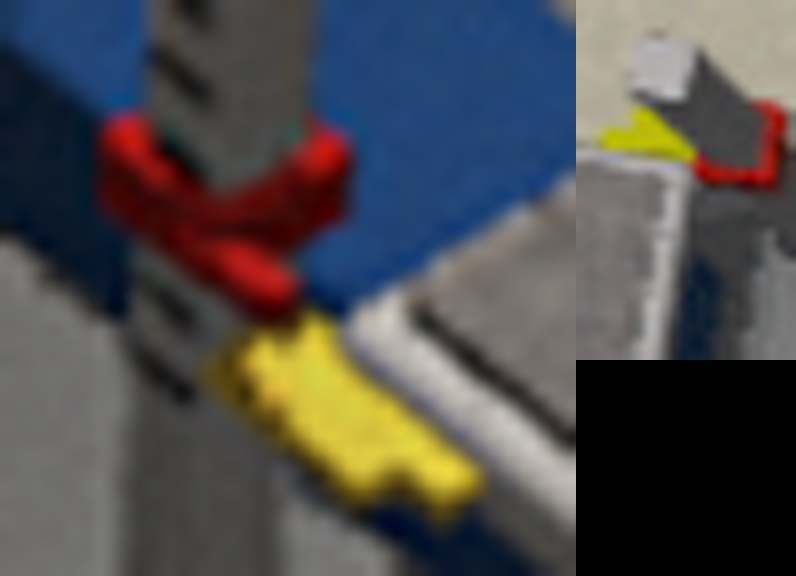

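```bash
python3 - <<'E'
from h import *
t=cap('top');s=cap('scene')
S=np.array([.5905,.1085,0]);ly=np.array([.154,.988,0]);lx=np.array([.988,-.154,0])
def L(n,a,b):
    p,e=tri(t,a,s,b);d=p-S;print(n,np.round(p,4),'err',round(e,4),'lift frame',np.round([d@lx,d@ly,p[2]],4))
L('ring',(209.65,190.05),(353.7,317.8))
L('ptip',(205.4,191.3),(353.9,330.6))
# platform corner (+x,-y): scene (365,329)/ top
L('corner',(203.8,190.6),(364.8,327.0))
L('posttop',(202.5,182.3),(356.3,286.3))
E
```

```text
ring [0.6828 0.2701 0.1052] err 0.0046 lift frame [0.0663 0.1738 0.1052]
ptip [0.687  0.2804 0.0876] err 0.0132 lift frame [0.0688 0.1847 0.0876]
corner [0.6818 0.2875 0.0964] err 0.002 lift frame [0.0626 0.1909 0.0964]
posttop [0.6826 0.2695 0.1693] err 0.0021 lift frame [0.0662 0.1732 0.1693]
```

```bash
python3 - <<'E'
from h import *
s=cap('scene');t=cap('top')
S=np.array([.5905,.1085,0]);ly=np.array([.154,.988,0]);lx=np.array([.988,-.154,0])
def at(n,u,v,zs):
    for z in zs:
        d=atz(s,340+u/16-.5,308+v/16-.5,z)-S;print(n,z,np.round([d@lx*1000,d@ly*1000],1))
at('tabmid',255,265,[.1,.105,.107]);at('tabend',297,300,[.1,.105]);at('ringL',105,165,[.105]);at('ringR',350,160,[.105]);at('ringB',225,222,[.105])
at('ptip',215,365,[.085,.09,.095]);at('proot',470,485,[.085,.09,.095]);at('pTopCorner',320,325,[.085,.09,.095])
E
```

```text
tabmid 0.1 [ 71.4 180.4]
tabmid 0.105 [ 75.1 184. ]
tabmid 0.107 [ 76.5 185.5]
tabend 0.1 [ 71.5 186.5]
tabend 0.105 [ 75.1 190. ]
ringL 0.105 [ 77.2 164.8]
ringR 0.105 [ 58.2 179.2]
ringB 0.105 [ 73.4 177.9]
ptip 0.085 [ 72.9 177.3]
ptip 0.09 [ 76.4 180.9]
ptip 0.095 [ 80.  184.4]
proot 0.085 [ 64.5 204.6]
proot 0.09 [ 68.1 208. ]
proot 0.095 [ 71.7 211.3]
pTopCorner 0.085 [ 61.2 179.7]
pTopCorner 0.09 [ 64.8 183.2]
pTopCorner 0.095 [ 68.4 186.8]
```

```bash
python3 - <<'E'
from h import *
s=cap('scene');t=cap('top')
S=np.array([.5905,.1085,0]);ly=np.array([.154,.988,0]);lx=np.array([.988,-.154,0])
def at(n,u,v,zs):
    for z in zs:
        d=atz(t,(u-576)/10+194-.45,176+v/10-.45,z)-S;print(n,z,np.round([d@lx*1000,d@ly*1000],1))
for n,p in dict(top=(640,105),left=(603,132),right=(695,158),rimcorner=(690,160)).items(): at(n,*p,[.085,.09,.095])
import cv2
f=lambda n,x,y,w,h,k:cv2.resize(cv2.imread('pics/'+n)[y:y+h,x:x+w],None,fx=k,fy=k,interpolation=cv2.INTER_CUBIC)
cv2.imwrite('pics/p16.png',f('top0.png',190,176,30,24,24))
E
```

```text
top 0.085 [ 74.4 203.8]
top 0.09 [ 73.4 202.2]
top 0.095 [ 72.3 200.7]
left 0.085 [ 67.3 210.7]
left 0.09 [ 66.3 209.1]
left 0.095 [ 65.3 207.6]
right 0.085 [ 64.4 189.8]
right 0.09 [ 63.4 188.3]
right 0.095 [ 62.5 186.8]
rimcorner 0.085 [ 63.8 190.8]
rimcorner 0.09 [ 62.9 189.3]
rimcorner 0.095 [ 61.9 187.8]
```

View pics/p16.png

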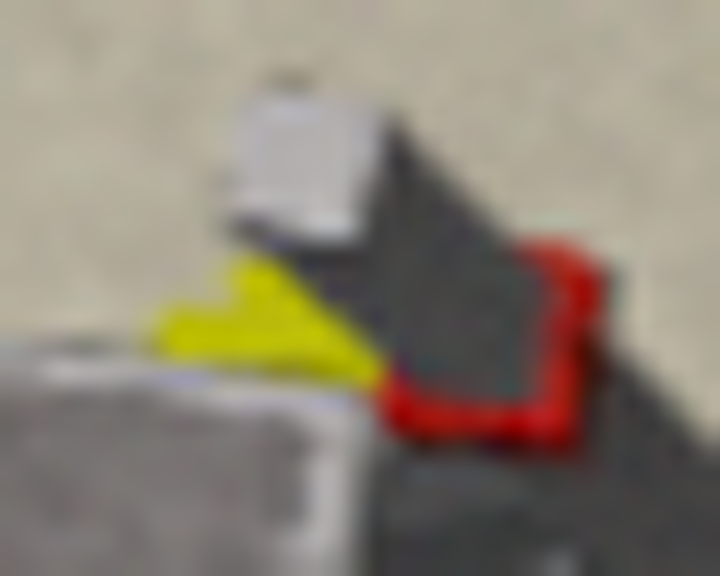

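```bash
python3 - <<'E'
from h import *
s=cap('scene');t=cap('top')
S=np.array([.5905,.1085,0]);ly=np.array([.154,.988,0]);lx=np.array([.988,-.154,0])
T=lambda u,v:(190+u/24-.48,176+v/24-.48)
C=lambda u,v:(340+u/16-.47,308+v/16-.47)
def L(n,a,b):
    p,e=tri(t,T(*a),s,C(*b));d=p-S;print(n,'err',round(e*1e3,1),np.round(np.array([d@lx,d@ly,p[2]])*1e3,1))
L('broad+x+y',(238,262),(348,470));L('broad+x+y b',(238,262),(348,500))
L('root end+x',(158,315),(395,470));L('root end +x',(158,315),(430,510));L('root end',(158,345),(482,480))
L('rimcorner',(365,385),(350,325))
L('posttop c',(305,165),(262,-340+0))
i=cv2.imread('pics/scene0.png')[308:344,340:376]
hsv=cv2.cvtColor(i,cv2.COLOR_BGR2HSV)
for r in range(5,34):
    print(r+308,''.join('R' if (h<8 or h>172) and sa>120 else 'Y' if 20<h<40 and sa>100 else '.' for h,sa,v in hsv[r]))
E
```

```text
broad+x+y err 5.2 [ 74.2 201.2  90.4]
broad+x+y b err 5.2 [ 74.8 202.1  87.5]
root end+x err 9.3 [ 69.6 205.9  91.2]
root end +x err 6.0 [ 69.2 208.2  87.4]
root end err 2.7 [ 64.9 208.4  88.9]
rimcorner err 3.0 [ 63.3 188.   92.7]
posttop c err 3.2 [ 66.3 173.3 169.4]
313 ....................................
314 ....................................
315 ........R...........................
316 ......RRRR.........RR...............
317 ......RRRRR.......RRRR..............
318 ......RRRRRR.....RRRRR..............
319 ......RRRRRRR...RRRRR...............
320 ......RRRRRRRRRRRRRRR...............
321 .......RRRRRRRRRRRRRR...............
322 .........RRRRRRRRRRR................
323 ..........RRRRRRRR..................
324 ...........RRRRRRR..................
325 ............RRRRRRR.................
326 ..............RRRRR.................
327 ...............RRR.Y................
328 ...................YY...............
329 ..............YYYYYYY...............
330 .............YYYYYYYYY..............
331 .............YYYYYYYYYY.............
332 .............YYYYYYYYYYY............
333 ..............YYYYYYYYYYYY..........
334 ...............YYYYYYYYYYYY.........
335 .................YYYYYYYYYYY........
336 ..................YYYYYYYYYYY.......
337 ...................YYYYYYYYYYY......
338 .....................YYYYYYYYY......
339 .....................YY...YYY.......
340 ...........................Y........
341 ....................................
```

Seated: tip about 28 mm down, floor felt at about 3 N, pointer unmoved. The pointer-to-marker gap is about 15–16 mm, or roughly 310°. I'll wind clockwise in steps, keeping the crank axis fixed.

Emit:
play_rows --rows '[{"tx":0,"ty":0.05,"tz":0,"spin":0.17,"grip":1},{"tx":0,"ty":0.1,"tz":0.02,"spin":0.34,"grip":1},{"tx":0,"ty":0.15,"tz":0.04,"spin":0.51,"grip":1},{"tx":0,"ty":0.19,"tz":0.07,"spin":0.68,"grip":1},{"tx":0,"ty":0.22,"tz":0.1,"spin":0.85,"grip":1},{"tx":0,"ty":0.25,"tz":0.14,"spin":1.02,"grip":1},{"tx":0,"ty":0.28,"tz":0.19,"spin":1.19,"grip":1},{"tx":0,"ty":0.29,"tz":0.24,"spin":1.36,"grip":1},{"tx":0,"ty":0.3,"tz":0.29,"spin":1.53,"grip":1},{"tx":0,"ty":0.3,"tz":0.34,"spin":1.7,"grip":1}]'

```text
time_s: 22.85
eef_pos: [0.5934, 0.1116, 0.1282]
eef_rot: [[0.002, 0.788, -0.615], [0.0, -0.615, -0.788], [-1.0, 0.001, -0.001]]
force: [2.4, 0.2, -1.3]
width: 0.0229
```

```bash
python3 look.py g17; python3 - <<'E'
import cv2,numpy as np
f=lambda n:cv2.resize(cv2.imread('pics/'+n)[300:350,330:390],None,fx=10,fy=10,interpolation=cv2.INTER_CUBIC)
cv2.imwrite('pics/p17.png',f('g17_s.png'))
E
```

```text
t 22.85 pos [0.5934 0.1116 0.1282] toolY yaw -38.0 j [-0.73  0.6   0.68  1.81 -0.47  0.9  -0.49] F [ 2.4  0.2 -1.3] w 0.0229
shift cm [-3.18 -0.11  0.35] spin -2.234
```

View pics/g17.png

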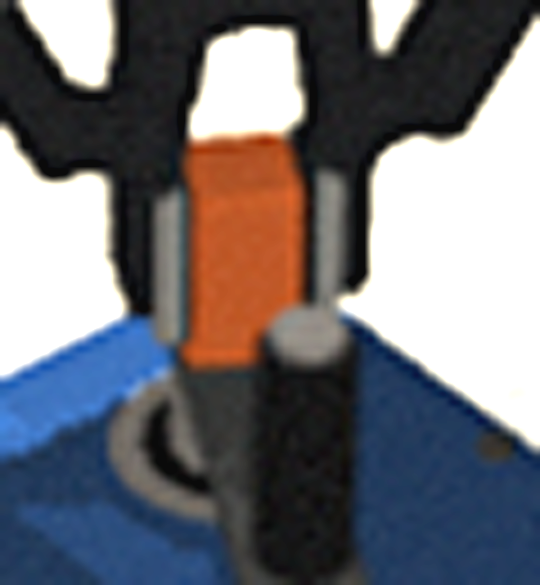

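View pics/p17.png

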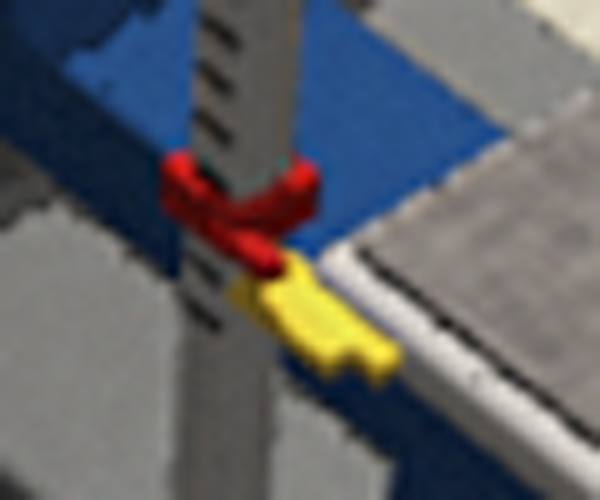

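Emit:
play_rows --rows '[{"tx":0,"ty":0.05,"tz":0,"spin":0.17,"grip":1},{"tx":0,"ty":0.1,"tz":0.02,"spin":0.34,"grip":1},{"tx":0,"ty":0.15,"tz":0.04,"spin":0.51,"grip":1},{"tx":0,"ty":0.19,"tz":0.07,"spin":0.68,"grip":1},{"tx":0,"ty":0.22,"tz":0.1,"spin":0.85,"grip":1},{"tx":0,"ty":0.25,"tz":0.14,"spin":1.02,"grip":1},{"tx":0,"ty":0.28,"tz":0.19,"spin":1.19,"grip":1},{"tx":0,"ty":0.29,"tz":0.24,"spin":1.36,"grip":1},{"tx":0,"ty":0.3,"tz":0.29,"spin":1.53,"grip":1},{"tx":0,"ty":0.3,"tz":0.32,"spin":1.63,"grip":1}]'

```text
time_s: 24.15
eef_pos: [0.594, 0.1064, 0.1281]
eef_rot: [[0.002, -0.658, -0.753], [-0.001, -0.753, 0.658], [-1.0, -0.001, -0.002]]
force: [3.5, -2.5, -0.3]
width: 0.0227
```

```bash
python3 look.py g18; python3 - <<'E'
import cv2,numpy as np
f=lambda n:cv2.resize(cv2.imread('pics/'+n)[300:350,330:390],None,fx=10,fy=10,interpolation=cv2.INTER_CUBIC)
cv2.imwrite('pics/p18.png',f('g18_s.png'))
E
```

```text
t 24.15 pos [0.594  0.1064 0.1281] toolY yaw -131.2 j [-0.94  0.79  1.12  1.82 -0.81  1.07 -1.8 ] F [ 3.5 -2.5 -0.3] w 0.0227
shift cm [-3.19  0.01  0.47] spin 2.423
```

View pics/p18.png

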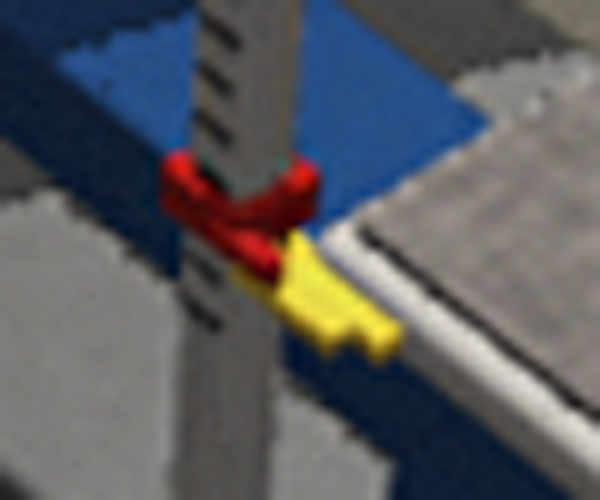

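Emit:
play_rows --rows '[{"tx":0,"ty":0.05,"tz":0,"spin":0.17,"grip":1},{"tx":0,"ty":0.1,"tz":0.0,"spin":0.34,"grip":1},{"tx":0,"ty":0.14,"tz":0.02,"spin":0.51,"grip":1},{"tx":0,"ty":0.18,"tz":0.04,"spin":0.68,"grip":1},{"tx":0,"ty":0.2,"tz":0.06,"spin":0.78,"grip":1},{"tx":0,"ty":0.2,"tz":0.06,"spin":0.78,"grip":1}]'

```text
time_s: 24.95
eef_pos: [0.5916, 0.1051, 0.1279]
eef_rot: [[0.001, -0.997, -0.077], [-0.001, -0.077, 0.997], [-1.0, -0.001, -0.001]]
force: [2.6, -3.0, -0.1]
width: 0.0232
```

```bash
python3 look.py g19; python3 - <<'E'
import cv2,numpy as np
f=lambda n:cv2.resize(cv2.imread('pics/'+n)[308:344,340:376],None,fx=16,fy=16,interpolation=cv2.INTER_CUBIC)
cv2.imwrite('pics/p19.png',f('g19_s.png'))
E
```

```text
t 24.95 pos [0.5916 0.1051 0.1279] toolY yaw -175.6 j [-0.99  0.88  1.26  1.83 -0.92  1.17 -2.47] F [ 2.6 -3.  -0.1] w 0.0232
shift cm [-3.21  0.09  0.45] spin 1.647
```

View pics/p19.png

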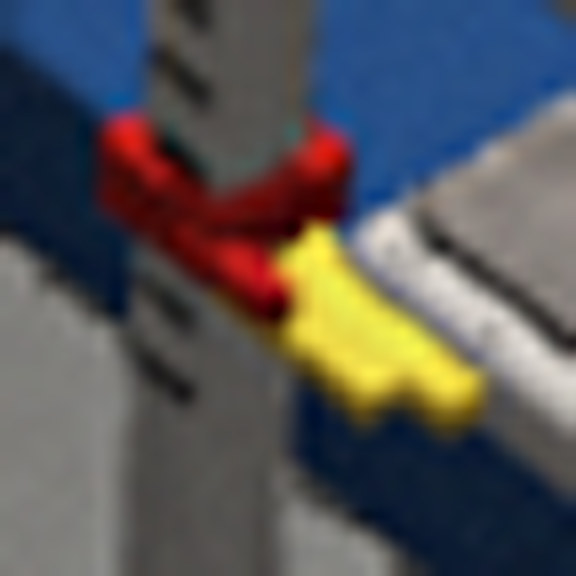

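View pics/g19_s.png

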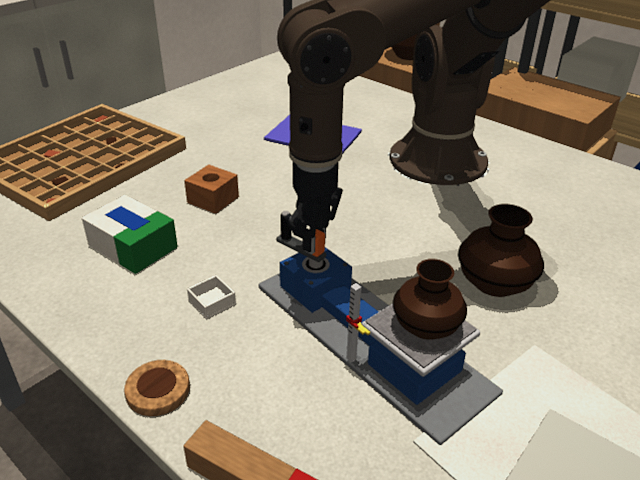

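```bash
cat > m.py <<'E'
from h import *
s=cap('scene');t=cap('top','top19.png')
S=np.array([.5907,.1087,0]);a=np.radians(-8.8);ly=np.array([-np.sin(a),np.cos(a),0]);lx=np.array([np.cos(a),np.sin(a),0])
T=lambda u,v:(190+u/24-.48+.9,176+v/24-.48)
C=lambda u,v:(340+u/16-.47+1.3,308+v/16-.47-.2)
lf=lambda p:np.round(np.array([(p-S)@lx,(p-S)@ly,p[2]])*1e3,1)
def L(n,A,b):
    p,e=tri(t,T(*A),s,C(*b));print(n,'err',round(e*1e3,1),lf(p))
def at(n,u,v,zs):
    print(n,[(z,lf(atz(s,*C(u,v),z))[:2].tolist()) for z in zs])
E
python3 - <<'E'
from m import *
print('initial')
L('posttop c',(305,165),(262,-345));L('rimcorner',(365,385),(350,325));L('broad+x+y top',(238,262),(348,470));L('broad bot',(238,262),(348,503))
L('rootend',(158,345),(482,480))
# ring: top-view corners at ring z, scene
Tz=lambda n,A,zs: print(n,[(z,lf(atz(t,*T(*A),z))[:2].tolist()) for z in zs])
Tz('ring -x+y outer',(385,415),[.1,.105,.11]);Tz('ring -x-y outer',(578,450),[.1,.105,.11]);Tz('ring +x-y outer',(600,255),[.1,.105,.11])
at('ring +x-y',105,165,[.1,.105,.11]);at('ring -x+y',350,165,[.1,.105,.11]);at('tabend',290,300,[.1,.105,.11])
at('ptr -y+x end top?',215,365,[.085,.0875,.09]);at('ptr -x-y top',320,325,[.085,.0875,.09])
i=cv2.resize(t['frame'][176:200,190:220,::-1],None,fx=24,fy=24,interpolation=cv2.INTER_CUBIC);cv2.imwrite('pics/t19.png',i)
E
```

```text
initial
posttop c err 0.1 [ 65.3 172.4 169.5]
rimcorner err 0.6 [ 62.5 187.1  92.1]
broad+x+y top err 1.7 [ 73.3 200.4  89.8]
broad bot err 1.7 [ 74.  201.4  86.6]
rootend err 0.8 [ 64.1 207.6  88.3]
ring -x+y outer [(0.1, [58.7, 182.4]), (0.105, [57.7, 180.9]), (0.11, [56.7, 179.4])]
ring -x-y outer [(0.1, [58.0, 164.7]), (0.105, [57.0, 163.3]), (0.11, [56.1, 161.9])]
ring +x-y outer [(0.1, [75.9, 165.8]), (0.105, [74.8, 164.4]), (0.11, [73.8, 163.0])]
ring +x-y [(0.1, [71.8, 161.8]), (0.105, [75.4, 165.6]), (0.11, [79.0, 169.3])]
ring -x+y [(0.1, [53.1, 176.8]), (0.105, [56.8, 180.4]), (0.11, [60.5, 184.1])]
tabend [(0.1, [70.2, 186.8]), (0.105, [73.8, 190.3]), (0.11, [77.4, 193.9])]
ptr -y+x end top? [(0.085, [71.1, 178.1]), (0.0875, [72.8, 179.8]), (0.09, [74.6, 181.6])]
ptr -x-y top [(0.085, [59.4, 180.4]), (0.0875, [61.2, 182.2]), (0.09, [63.0, 184.0])]
```

View pics/t19.png

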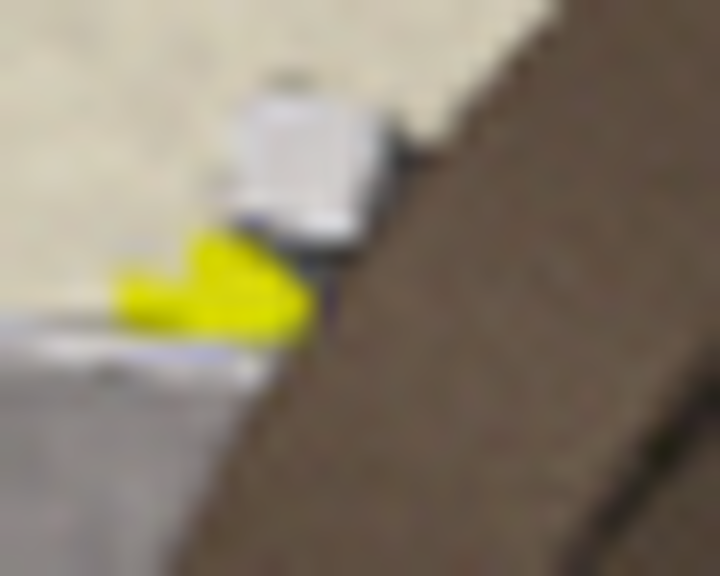

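```bash
python3 - <<'E'
from m import *
L('broad top',(195,238),(352,378));L('broad bot',(195,238),(352,415));L('rootend',(115,318),(484,382));L('rim corner',(275,365),(0,0))
def Z(n,A,xy):  # z from scene vertical pos for fixed lift xy
    pass
for z in np.arange(.085,.11,.002):
    P=S+lx*.0737+ly*.2009+np.array([0,0,z]);q=proj(s,P)-[1.3,-.2]
    print(round(z,3),np.round([(q[0]-340+.47)*16,(q[1]-308+.47)*16],0))
E
```

```text
broad top err 2.9 [ 72.9 200.4 101.9]
broad bot err 3.0 [ 73.7 201.5  98.4]
rootend err 0.4 [ 63.9 207.4 101.2]
rim corner err 37.7 [ 70.3 171.7 128.6]
0.085 [355. 511.]
0.087 [356. 496.]
0.089 [357. 481.]
0.091 [358. 466.]
0.093 [360. 451.]
0.095 [361. 437.]
0.097 [362. 422.]
0.099 [363. 407.]
0.101 [364. 392.]
0.103 [365. 377.]
0.105 [366. 361.]
0.107 [368. 346.]
0.109 [369. 331.]
```

Emit:
play_rows --rows '[{"tx":0,"ty":0,"tz":0,"spin":0,"grip":0},{"tx":0,"ty":0,"tz":0,"spin":0,"grip":-1},{"tx":0,"ty":0,"tz":0,"spin":0,"grip":-1},{"tx":-2,"ty":0,"tz":0.2,"spin":0,"grip":-1},{"tx":-6,"ty":0,"tz":0.3,"spin":-0.0,"grip":-1},{"tx":-8,"ty":0,"tz":0.3,"spin":-0.17,"grip":-1},{"tx":-8,"ty":0,"tz":0.3,"spin":-0.35,"grip":-1},{"tx":-8,"ty":0,"tz":0.3,"spin":-0.53,"grip":-1},{"tx":-8,"ty":0,"tz":0.3,"spin":-0.71,"grip":-1},{"tx":-8,"ty":0,"tz":0.3,"spin":-0.89,"grip":-1}]'

```text
time_s: 26.45
eef_pos: [0.5906, 0.1089, 0.2078]
eef_rot: [[-0.0, -0.565, -0.825], [0.0, -0.825, 0.565], [-1.0, 0.0, 0.001]]
force: [0.1, 0.1, -0.2]
width: 0.0854
```

```bash
python3 look.py g20; python3 -c "
from h import *
to([.5907,.1087,.128],np.radians(4.4))"
```

```text
t 26.45 pos [0.5906 0.1089 0.2078] toolY yaw -124.4 j [-0.94  0.63  1.07  1.75 -0.61  1.14 -1.85] F [ 0.1  0.1 -0.2] w 0.0854
shift cm [ 4.78 -0.04  0.06] spin 2.541
t 26.5 pos [0.5907 0.1086 0.2081] toolY yaw -124.0 j [-0.94  0.63  1.07  1.75 -0.61  1.14 -1.85] F [ 0.6 -0.3  0.5] w 0.0852
shift cm [ 8.01 -0.01  0.01] spin -2.24
```

View pics/g20_s.png

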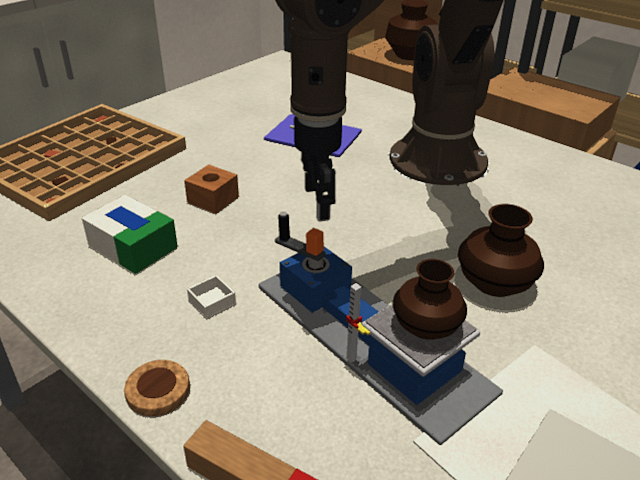

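Emit:
play_rows --rows '[{"tx":0,"ty":0,"tz":0,"spin":-0.18,"grip":-1},{"tx":0,"ty":0,"tz":0,"spin":-0.36,"grip":-1},{"tx":0,"ty":0,"tz":0,"spin":-0.54,"grip":-1},{"tx":0,"ty":0,"tz":0,"spin":-0.72,"grip":-1},{"tx":0,"ty":0,"tz":0,"spin":-0.9,"grip":-1},{"tx":0,"ty":0,"tz":0,"spin":-1.08,"grip":-1},{"tx":0,"ty":0,"tz":0,"spin":-1.26,"grip":-1},{"tx":0,"ty":0,"tz":0,"spin":-1.44,"grip":-1},{"tx":0,"ty":0,"tz":0,"spin":-1.62,"grip":-1},{"tx":0,"ty":0,"tz":0,"spin":-1.8,"grip":-1}]'

```text
time_s: 27.75
eef_pos: [0.5905, 0.1086, 0.2076]
eef_rot: [[-0.001, 0.93, -0.366], [-0.0, -0.366, -0.93], [-1.0, -0.001, 0.0]]
force: [0.3, -0.6, -0.2]
width: 0.0857
```

Emit:
play_rows --rows '[{"tx":0,"ty":0,"tz":0,"spin":-0.18,"grip":-1},{"tx":0,"ty":0,"tz":0,"spin":-0.36,"grip":-1},{"tx":0,"ty":0,"tz":0,"spin":-0.44,"grip":-1},{"tx":1,"ty":0,"tz":0,"spin":-0.44,"grip":-1},{"tx":1,"ty":0,"tz":0,"spin":-0.44,"grip":-1}]'

```text
time_s: 28.38
eef_pos: [0.5901, 0.1086, 0.1965]
eef_rot: [[-0.002, 0.998, 0.059], [-0.001, 0.059, -0.998], [-1.0, -0.002, 0.0]]
force: [0.5, 0.5, 0.2]
width: 0.0855
```

```bash
python3 look.py g21; python3 -c "
from h import *
to([.5907,.1087,.129],np.radians(4.4))
import cv2
i=cv2.imread('pics/g21_s.png')[170:310,240:400];cv2.imwrite('pics/g21b.png',cv2.resize(i,None,fx=4,fy=4,interpolation=2))"
```

```text
t 28.38 pos [0.5901 0.1086 0.1965] toolY yaw 3.4 j [-0.59  0.47  0.46  1.73 -0.24  1.    0.02] F [0.5 0.5 0.2] w 0.0855
shift cm [ 3.65  0.04 -0.09] spin -1.512
t 28.43 pos [0.5903 0.1086 0.197 ] toolY yaw 3.4 j [-0.59  0.47  0.46  1.73 -0.24  1.    0.02] F [-0.4 -0.2  0.6] w 0.0855
shift cm [ 6.8   0.05 -0.01] spin -0.017
```

View pics/g21b.png

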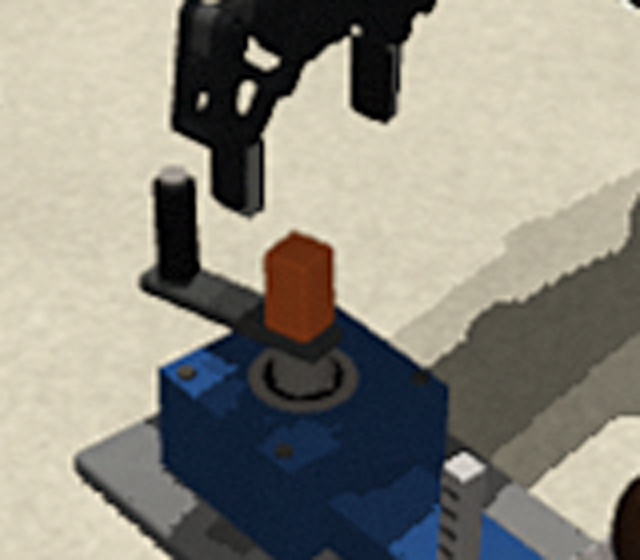

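Emit:
play_rows --rows '[{"tx":3,"ty":0.04,"tz":0,"spin":-0.015,"grip":-1},{"tx":5.5,"ty":0.04,"tz":0,"spin":-0.015,"grip":-1},{"tx":6.7,"ty":0.04,"tz":0,"spin":-0.015,"grip":-1},{"tx":6.7,"ty":0.04,"tz":0,"spin":-0.015,"grip":0},{"tx":6.7,"ty":0.04,"tz":0,"spin":-0.015,"grip":1},{"tx":6.7,"ty":0.04,"tz":0,"spin":-0.015,"grip":1},{"tx":6.7,"ty":0.04,"tz":0,"spin":-0.015,"grip":1},{"tx":6.7,"ty":0.04,"tz":0,"spin":-0.015,"grip":1}]' --grip_force 60

```text
time_s: 29.42
eef_pos: [0.5916, 0.1088, 0.1312]
eef_rot: [[0.001, 0.997, 0.077], [0.0, 0.077, -0.997], [-1.0, 0.001, -0.0]]
force: [-0.2, -0.5, 1.1]
width: 0.0232
```

Emit:
play_rows --rows '[{"tx":0,"ty":0,"tz":0,"spin":0.17,"grip":1},{"tx":0,"ty":0,"tz":0,"spin":0.34,"grip":1},{"tx":0,"ty":0,"tz":0,"spin":0.51,"grip":1},{"tx":0,"ty":0,"tz":0,"spin":0.68,"grip":1},{"tx":0,"ty":0,"tz":0,"spin":0.85,"grip":1},{"tx":0,"ty":0,"tz":0,"spin":1.02,"grip":1},{"tx":0,"ty":0,"tz":0,"spin":1.19,"grip":1},{"tx":0,"ty":0,"tz":0,"spin":1.35,"grip":1},{"tx":0,"ty":0,"tz":0,"spin":1.5,"grip":1},{"tx":0,"ty":0,"tz":0,"spin":1.5,"grip":1}]'

```text
time_s: 30.68
eef_pos: [0.5917, 0.1086, 0.1309]
eef_rot: [[0.001, 0.148, -0.989], [-0.001, -0.989, -0.148], [-1.0, 0.001, -0.001]]
force: [1.1, -1.1, 0.9]
width: 0.0226
```

```bash
python3 look.py g22; python3 - <<'E'
import cv2,numpy as np
from m import *
f=lambda n:cv2.resize(cv2.imread('pics/'+n)[308:344,340:376],None,fx=16,fy=16,interpolation=cv2.INTER_CUBIC)
cv2.imwrite('pics/p22.png',f('g22_s.png'))
cv2.imwrite('pics/t22.png',cv2.resize(t['frame'][176:200,190:220,::-1],None,fx=24,fy=24,interpolation=cv2.INTER_CUBIC))
E
```

```text
t 30.68 pos [0.5917 0.1086 0.1309] toolY yaw -81.5 j [-0.82  0.65  0.84  1.82 -0.58  0.95 -1.14] F [ 1.1 -1.1  0.9] w 0.0226
shift cm [-2.91 -0.11  0.12] spin -2.993
```

View pics/p22.png

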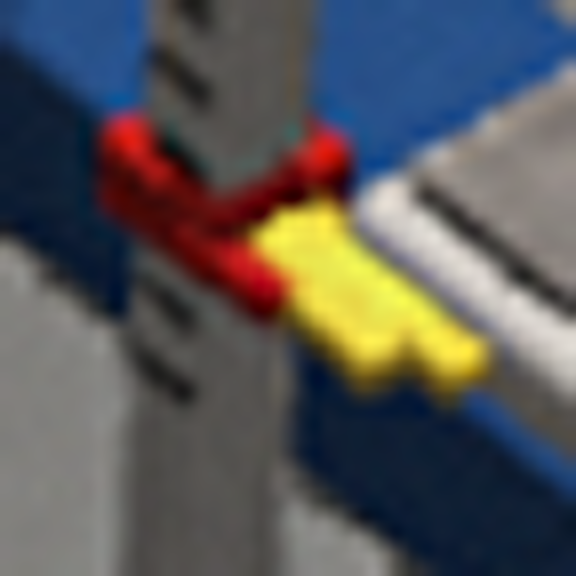

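View pics/t22.png

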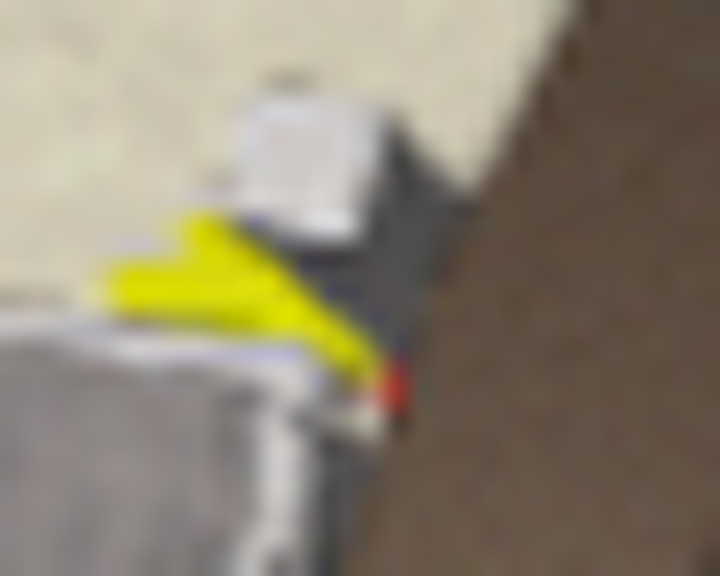

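```bash
python3 - <<'E'
from m import *
def tab(n,x,y,zs):
    o=[]
    for z in zs:
        q=proj(s,S+lx*x+ly*y+np.array([0,0,z]))-[1.3,-.2]; o.append((round(z,3),[int(v) for v in ((q-[340,308])+.47)*16]))
    print(n,o)
zs=[.1,.103,.105,.107,.11]
tab('ring -x+y',.0570,.1810,zs);tab('ring +x-y',.0748,.1635,zs);tab('ring +x+y',.0748,.1810,zs);tab('tab end outer',.0748,.190,zs);tab('tab end inner',.0718,.190,zs)
tab('ptr corner',.0737,.2009,zs);tab('ptr -y end +x',.0737,.183,zs)
i=cv2.imread('pics/scene0.png')[308:344,340:376]
h=cv2.cvtColor(i,cv2.COLOR_BGR2HSV)
print('scene0 V of red cols');
for c in (6,7,8,19,20,21,17,18): print(c,[(r+0,int(i[r,c,2]),int(i[r,c,1])) for r in range(5,22) if (h[r,c,0]<10 or h[r,c,0]>170) and h[r,c,1]>100])
E
```

```text
ring -x+y [(0.1, [349, 206]), (0.103, [351, 184]), (0.105, [352, 169]), (0.107, [353, 154]), (0.11, [355, 131])]
ring +x-y [(0.1, [93, 188]), (0.103, [94, 165]), (0.105, [95, 150]), (0.107, [96, 135]), (0.11, [97, 113])]
ring +x+y [(0.1, [214, 288]), (0.103, [215, 265]), (0.105, [216, 250]), (0.107, [217, 235]), (0.11, [218, 212])]
tab end outer [(0.1, [277, 340]), (0.103, [278, 317]), (0.105, [280, 302]), (0.107, [281, 287]), (0.11, [282, 264])]
tab end inner [(0.1, [300, 326]), (0.103, [302, 303]), (0.105, [303, 288]), (0.107, [304, 273]), (0.11, [305, 250])]
ptr corner [(0.1, [363, 399]), (0.103, [365, 376]), (0.105, [366, 361]), (0.107, [367, 346]), (0.11, [369, 323])]
ptr -y end +x [(0.1, [236, 294]), (0.103, [238, 272]), (0.105, [239, 256]), (0.107, [240, 241]), (0.11, [241, 219])]
scene0 V of red cols
6 [(8, 86, 20), (9, 68, 13), (10, 44, 12), (11, 50, 10), (12, 57, 12)]
7 [(7, 137, 43), (8, 176, 22), (9, 121, 15), (10, 65, 6), (11, 60, 7), (12, 65, 5), (13, 53, 14)]
8 [(7, 144, 40), (8, 186, 27), (9, 173, 25), (10, 103, 17), (11, 53, 8), (12, 60, 5), (13, 59, 3), (14, 45, 19)]
19 [(7, 85, 50), (8, 119, 47), (9, 166, 36), (10, 147, 21), (11, 81, 10), (12, 58, 7), (13, 61, 2), (14, 55, 17)]
20 [(8, 155, 35), (9, 195, 23), (10, 138, 16), (11, 68, 2), (12, 60, 2), (13, 70, 0)]
21 [(9, 125, 25), (10, 81, 9), (11, 48, 21)]
17 [(10, 81, 37), (11, 89, 14), (12, 81, 12), (13, 63, 9), (14, 56, 1), (15, 64, 11), (16, 112, 40), (17, 176, 37), (18, 126, 13), (19, 54, 1)]
18 [(9, 111, 55), (10, 104, 20), (11, 74, 7), (12, 62, 6), (13, 62, 11), (14, 63, 6), (17, 101, 42), (18, 71, 17)]
```

```bash
python3 - <<'E'
import cv2,numpy as np
for n in ('scene0.png','g19_s.png','g22_s.png'):
    i=cv2.imread('pics/'+n)[308:344,340:376];h=cv2.cvtColor(i,cv2.COLOR_BGR2HSV)
    print(n)
    for r in range(7,26): print(r,''.join(('R' if h[r,c,2]>110 else 'r') if (h[r,c,0]<9 or h[r,c,0]>170) and h[r,c,1]>110 else ('Y' if h[r,c,2]>150 else 'y') if 15<h[r,c,0]<40 and h[r,c,1]>100 else 'o' if h[r,c,0]<=15 and h[r,c,1]>110 else '.' for c in range(4,34)))
E
```

```text
scene0.png
7 ...RR.........................
8 ..rRRr.........RR.............
9 ..rRRRr.......RRRR............
10 ..rrrRrr.....rrRRr............
11 ..rrrrrrr..rrrrrrr............
12 ..rrrrrrrrrrrrrrr.............
13 ...rrrrrrrrrrrrrr.............
14 ....rrrrrrrrrrrr..............
15 ......rrrRRRrr................
16 .......rrrRRRR................
17 ........rrrRRRr...............
18 ..........rrRRr...............
19 ...........rrroy..............
20 ...........yyyyYy.............
21 ..........yyYyYYY.............
22 .........yyYYYYYYY............
23 .........yyyYYYYYYy...........
24 .........yyyYYYYYYYY..........
25 ..........yyyYYYYYYYYy........
g19_s.png
7 ...RR.........................
8 ..rRRR.........RR.............
9 ..rRRRr.......RRRR............
10 ..rrRRRr.....rRRRr............
11 ..rrrRRrr..rrrrrr.............
12 ..rrrrrrrrrrrrrrr.............
13 ...rrrrrrrrrrrrrr.............
14 ....rrrrrrrrrrrYY.............
15 ......rrrRRRryYYY.............
16 .......rrRRRRYYYYY............
17 ........rrRRRRYYYYY...........
18 .........orrRRYYYYYY..........
19 ..........oorrYYYYYYY.......
[... 159 characters left out ...]
yYYYyYYYYy...
25 .................yyyyyyyYy....
g22_s.png
7 ...RR.........................
8 ..rRRR.........RR.............
9 ..rRRRr.......RRRR............
10 ..rrRRRr.....rRRRr............
11 ..rrrRRrr...rrrrr.............
12 ..rrrrrrrrrrrrryyr............
13 ...rrrrrrrrrrYYYYY............
14 ....rrrrrrryYYYYYY............
15 ......rrRRRRYYYYYYY...........
16 .......rrRRRRYYYYYYY..........
17 ........rrRRRRYYYYYYYY........
18 ..........rrRRYYYYYYYYY.......
19 ...........rroyYYYYYYYYY......
20 ..............yyYYYYYYYYY.....
21 ...............yyYYYYYYYYYy...
22 ................yyYYYyYYYYy...
23 .................yyyyyyyYyy...
24 .......................yy.....
25 ..............................
```

```bash
python3 - <<'E'
from m import *
Tz=lambda n,A,zs: print(n,[(z,lf(atz(t,*T(*A),z))[:2].tolist()) for z in zs])
Tz('ptr end now',(372,375),[.104,.106]);Tz('ring left edge now',(378,390),[.103,.105]);Tz('ring left edge init',(380,400),[.103,.105])
# vertical line test: pointer end edge & ring B edge, solve level
def row(x,y,z): 
    q=proj(s,S+lx*x+ly*y+np.array([0,0,z]))-[1.3,-.2]; return np.round(q-[340,308],2)
print('B top edge obs (20,10.6),(18,~10.9)');
for z in(.104,.105,.106,.107): print(z,'B y181 x59',row(.059,.181,z),'B x63',row(.063,.181,z),'ptr end y183.5 x63',row(.063,.1835,z),'x60',row(.06,.1835,z))
E
```

```text
ptr end now [(0.104, [61.3, 183.0]), (0.106, [60.9, 182.4])]
ring left edge now [(0.103, [60.3, 182.5]), (0.105, [59.9, 181.9])]
ring left edge init [(0.103, [59.4, 182.2]), (0.105, [59.0, 181.6])]
B top edge obs (20,10.6),(18,~10.9)
0.104 B y181 x59 [20.58 11.14] B x63 [18.68 12.27] ptr end y183.5 x63 [19.78 13.17] x60 [21.21 12.31]
0.105 B y181 x59 [20.62 10.67] B x63 [18.72 11.81] ptr end y183.5 x63 [19.82 12.7 ] x60 [21.24 11.84]
0.106 B y181 x59 [20.65 10.2 ] B x63 [18.75 11.34] ptr end y183.5 x63 [19.85 12.23] x60 [21.28 11.37]
0.107 B y181 x59 [20.69  9.73] B x63 [18.78 10.87] ptr end y183.5 x63 [19.89 11.76] x60 [21.31 10.9 ]
```

The pointer is level with the tab within about 1 mm by several cues. I'll release and retreat.

Emit:
play_rows --rows '[{"tx":0,"ty":0,"tz":0,"spin":0,"grip":0},{"tx":0,"ty":0,"tz":0,"spin":0,"grip":-1},{"tx":0,"ty":0,"tz":0,"spin":0,"grip":-1},{"tx":-2,"ty":0,"tz":0,"spin":0,"grip":-1},{"tx":-6,"ty":0,"tz":0,"spin":0,"grip":-1},{"tx":-11,"ty":0,"tz":0,"spin":0,"grip":-1},{"tx":-14,"ty":3,"tz":0,"spin":0,"grip":-1},{"tx":-14,"ty":8,"tz":0,"spin":0,"grip":-1},{"tx":-14,"ty":13,"tz":0,"spin":0,"grip":-1},{"tx":-14,"ty":17,"tz":0,"spin":0,"grip":-1}]'

```text
time_s: 32.28
eef_pos: [0.6163, -0.0619, 0.2726]
eef_rot: [[0.002, 0.146, -0.989], [-0.0, -0.989, -0.146], [-1.0, 0.001, -0.001]]
force: [0.5, 0.7, -1.0]
width: 0.0855
```

```bash
python3 look.py g23; python3 - <<'E'
from m import *
f=lambda fr,x,y,w,h,k:cv2.resize(fr[y:y+h,x:x+w,::-1],None,fx=k,fy=k,interpolation=cv2.INTER_CUBIC)
a=f(s['frame'],270,200,120,150,4);b=f(t['frame'],190,176,30,40,13)[:600,:]
b=cv2.copyMakeBorder(b,0,600-b.shape[0],0,0,0)[:,:320]
cv2.imwrite('pics/f23.png',np.hstack([a,b]))
E
```

```text
t 32.27 pos [ 0.6163 -0.0619  0.2726] toolY yaw -81.6 j [-0.58  0.53  0.94  1.61 -0.45  1.23 -0.98] F [ 0.5  0.7 -1. ] w 0.0855
shift cm [ 11.25 -17.35   0.09] spin -2.995
```

View pics/f23.png

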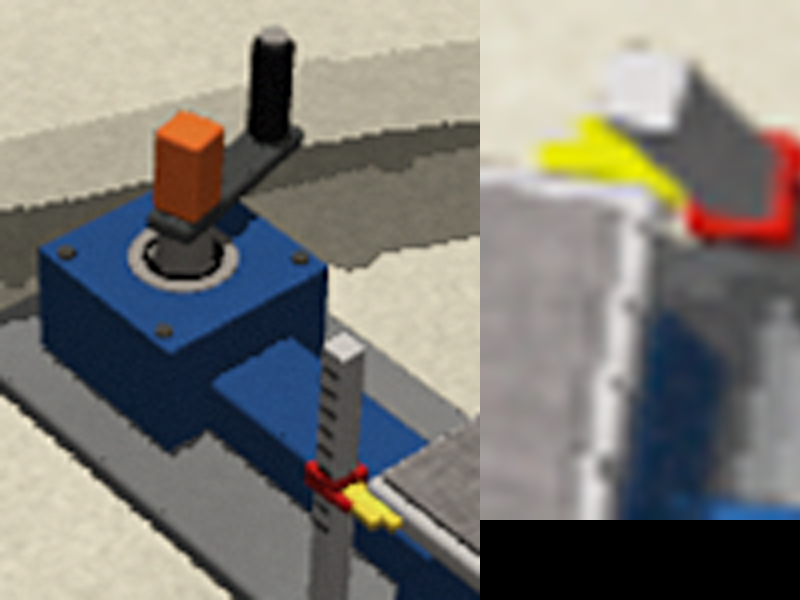

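View pics/g23_s.png

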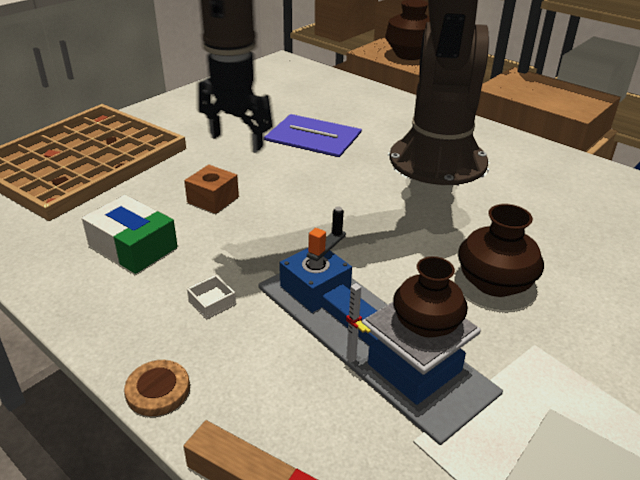

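```bash
python3 - <<'E'
from m import *
out=[]
for z in (.042,.047):
    P=crankpts(np.array([.5907,.1087,z]),np.radians(-171.5))
    c=dict(s);c['cx']=s['cx']-1.3;c['cy']=s['cy']+.2
    out.append(overlay(c,P,290,200,65,80,6))
cv2.imwrite('pics/f24.png',np.hstack(out))
E
```

```text
(no output)
```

View pics/f24.png

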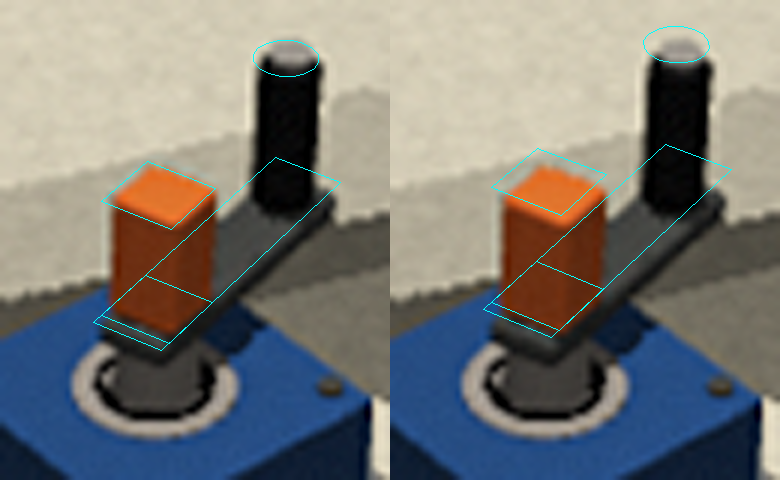

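The overlay fits with the tip about 28 mm below the mouth and the crank upright. The pot stands in its place and the gripper is clear, so I'm handing in.

```bash
python3 -c "
from bench import manip
print(manip.finish_job())"
```

```text
the job is handed in; nothing more can be done
None
```

I seated the crank fully home in the hex socket, wound it clockwise about 320° with one regrasp, then released it and handed the job in at about 32 s. No verdict was reported.

- **Seating:** the first pass, turning clockwise through about 64°, found nothing because the crank sat slightly off-centre in the guide hole. I re-centred it by touching the hole's sides. The hex then dropped in as I turned with about 6 N of downward push. The floor was felt at about 3 N, and the pointer had not moved.
- **Crank at the end:** a model overlay fits an upright crank with its tip about 28 mm below the mouth.
- **Pointer height:** it rose about 15.5–15.7 mm. The camera estimates of its height against the red tab ranged from about 0.3 mm low to 1.3 mm high. That is inside the 3 mm limit, but I could not pin it down more closely, because the post hides the pointer tip from the top camera.
- **Camera disagreement:** the two cameras differed by about 3–4 mm. Correcting them against the socket centre found by touch brought the post, the platform corner and the pointer's root into agreement within about 1 mm; the pointer's outer corner still differed by 2–3 mm.
- **Everything else:** in the last picture the pot stands in place on the platform, the carton and tray look unmoved, and the gripper is clear of everything.

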